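# Draw the coaster out over the ledge and stack it

### The arm

A 6-joint arm with a two-finger parallel gripper is mounted at the origin on the work surface. World frame = base frame: x ahead of the robot, y to its left, z up, the work surface at z = 0. Lengths are in m, angles in degrees, forces in N, time in s.
With the tool pointing down it reaches from about 0.4 to 0.825 m from the base axis. Payload 7 kg.
Tool frame: the origin (TCP) lies midway between the tips of the shut fingers; the grasp point (between the pads) lies 19 mm behind it (r.grasp_offset is the distance from the TCP to the grasp point, in m); z points along the fingers, x is the direction in which the jaws open and shut, and the axes are right-handed (so a half turn about z gives the same grasp; the last joint's range is limited). The gripper opens to 88 mm and grips with 3 to 60 N. Pads are 19 mm wide; open, the fingers measure 130 mm over their backs; the gripper's body (78 mm by 193 mm) begins 47 mm behind the grasp point.
Start: joints at [-52.821, 20.546, 0.682, 0, -70.136, -16.507], TCP at [0.238, -0.632, 0.197] pointing down, gripper open.
Joint ranges: [-176.03, 176.03], [-82.01, 121.73], [-58.28, 71.71], [-173.87, 95.51], [-174.79, -0.11], [-173.66, 173.66]. Speed limits (degrees/s): [136.94, 136.94, 172.46, 180, 180, 180].

### API

Orientations are given as [roll, pitch, yaw] about the fixed x, y, z axes, in that order (R = Rz(yaw) Ry(pitch) Rx(roll)).
In Python, from plant import r gives the robot as it stands.
- The arm moves only by the tool step_arm, never from a script. Its argument "deltas" is a list of rows, each a list of 7 numbers: the turn, a rotation vector about the tool's x, y, z in rad, then the shift along the tool's x, y, z in mm, then the opening, from -1 (shut) to 1 (fully open), so that 0 is half open. In form: [[ax, ay, az, x, y, z, grip], ...]. A call has 1 to 10 rows; each row shifts and turns the pose as measured when the row begins, along the tool's axes as they then stand; what a row does not reach is not made up. A row lasts 1/10 s, in which the tool goes at most 50 mm and 8.59 degrees, less where a joint would pass 70% of its speed; a pose out of reach is approached as far as the arm can. A call with a gripper value outside its range is refused whole. The fingers move at their own pace and stop on an object; "squeeze" is the grip in N (left out, the last holds). Time passes only in rows, so rows that do not move let the fingers close. It gives the time, the measured TCP pose, the force and the opening at its end, in the units of the state.
- r.get_state(): the state, without advancing time (a new reading comes with each control period).
- r.capture(name): name is "scene" or "top" or "wrist"; returns the picture (384x512x3 uint8, red, green, blue); there is no depth.
- r.camera_info(name): a dict with "vertical_fov" (degrees; the focal length in pixels is half the picture's height over the tangent of half this angle, whatever the lens; pixels are square), "cx", "cy" (the principal point, pixels), "view" (4x4, takes a point from world to camera coordinates). Camera axes: x right, y down, z forward; pixel columns grow to the right and rows downward; lengths in m; the calibration is good to about 2 mm. A picture is of the moment at which its call begins: read the wrist's pose just before it. camera_info takes no time and is no camera call; for the wrist camera it gives the pose at the moment of the call.
- r.close_job(): hands the job in, once; it reports no verdict.
The state is a dict: "time_s": time; "joints": joint angles; "qd": joint speeds; "joint_torque": joint torques, N m; "tcp_pos": TCP position; "eef_rot": TCP orientation; "contact_force": force on the tool from outside, world axes, zero at the start; "moment": the same for the moment, N m; "gripper_width": finger opening in m.
Only numpy, scipy, OpenCV 4.12 (cv2) and the standard library are available. Lean on these libraries where they do the work, as an engineer would, in place of code of your own. Each camera call takes 0.05 s, during which the arm holds its last target.

### The job

The mustard coaster lies flat in its shallow lane on the painted brick ledge, under a low glass shelf: reach in under the glass, draw the coaster towards you until its near end hangs over the front edge of the ledge without tipping off, and take hold of it there. Carry it over and lay it gently (do not drop it) flat on top of the teal coaster on the wooden block, squared up with it. Do not knock the glass shelf, do not let the coaster fall, and leave the lantern, jug, doll and hair clip box where they are.

Things in the scene. Friction and masses are not known exactly. Their poses are not given: they have to be found in the camera images.
- mustard_mid (a point): Centre (half-way up) of the loose mustard coaster: hard silicone, 120 (x) x 64 (y) x 6 mm (z up), 60 g. Its rim, 5 mm wide, and a 4 mm cross rib at x = 0 rise 3 mm above the floor of two wells (53 x 54 mm); that floor is level with this point. Starts flat in the lane, x along it, near end 46 to 72 mm behind the ledge's front edge; slides freely, tips off when its centre passes the edge.
- ledge: Fixed white brick ledge 70 mm high. Origin at table level at the foot of its front face, below the lane's middle line; x points into the ledge, away from the robot, y left, z up. Its top spans x 0 to 235, y -100 to +200 mm; nothing stands in front of it. Posts (7 mm radius) at x 205, y -88 and +188 mm carry the glass shelf.
- lane_mouth (a point): Point on the ledge's front edge at its top, at the middle of the lane; axes as the ledge's. The lane runs along +x for 215 mm to a stop, between wooden strips 10 mm wide, 70 mm apart, 6 mm high (level with the coaster's top), so the coaster's sides cannot be gripped in the lane. Open at the front edge.
- glass_shelf: Clear glass shelf fixed over the ledge, 178 mm deep (ledge x) x 296 mm wide x 8 mm thick. Origin at its centre, axes as the ledge's: its front edge is 42 mm behind the front edge of the ledge and its underside is 150 mm above the ledge's top (220 mm above the table). Nothing stands on it.
- teal_mid (a point): Centre (half-way up) of the loose teal coaster, the same shape as the mustard one (120 x 64 x 6 mm, x along its length, z up), lying flat on the wooden block and overhanging the block's long sides by about 8 mm; its top (rim) is 3 mm above this point. The other coaster rests stably on the rim.
- block_top (a point): Centre of the top face of the fixed wooden block, 130 (x) x 48 (y) x 35 mm high, standing on the table to the left or right of the ledge; axes as the block's.
- lantern: Chrome tealight lantern, loose, 66 x 66 x 113 mm, standing on the ledge to the left of the lane, under the glass shelf. Origin at the centre of its underside.
- jug: Mint ceramic jug, loose, 115 mm high, 86 mm wide and with its handle reaching 67 mm from its axis. Origin at the centre of its underside, z up. On the table on the other side of the ledge from the block.
- doll: Wooden nesting doll with a red body and a plain round head, loose, 88 mm high, 55 mm across. Origin at the centre of its underside. On the table behind the jug.
- clip_box: Grey plastic hair clip box, loose, 57 x 82 x 31 mm high. Origin at the centre of its underside. On the table behind the wooden block.
Things that resemble listed ones, but are neither listed nor needed, are in the scene too. What is shaped like the part that bears teal_mid but blue is not meant. What is shaped like the part that bears mustard_mid but red is not meant.

How it is judged:
By the outcome, as a careful person would: the job done as asked, in the order asked, and still so for the second after the job is handed in, with the robot touching nothing.
It also fails if it takes over 53 s, if anything falls off the work surface, if the arm or the gripper's body presses on something with over 40 N, if the wrist force passes 120 N, or if a joint passes its speed limit or range.

## Working session

There is one attempt and no reset: what is moved stays moved. The work goes in short steps, Python scripts to look and compute and a tool call to move; the robot and the scene stay as the last step left them, time stands still between calls to the robot, and variables do not carry over. Pictures are saved under pics/ and viewed, and the job is handed in when it is done.

Besides the shell and the picture viewer there is one more tool, called after ">>>" as name(argument=value, ...) on one line, values as JSON. step_arm: Moves the arm, as the interface text tells. Its arguments: {"type":"object","properties":{"deltas":{"type":"array","items":{"type":"array","items":{"type":"number"}}},"squeeze":{"type":"number"}},"required":["deltas"]}

```bash
ls; mkdir -p pics; python3 - <<'E'
from plant import r
import cv2
print(r.get_state(), r.grasp_offset)
for n in ("scene","top","wrist"):
    i=r.camera_info(n); print(n,i)
    cv2.imwrite(f"pics/{n}0.png",cv2.cvtColor(r.capture(n),cv2.COLOR_RGB2BGR))
E
```

```text
pics
{'time_s': 0.0, 'joints': array([-5.28201416e+01,  2.05910735e+01,  6.34021536e-01, -2.07907045e-02,
       -7.01355783e+01, -1.65054988e+01]), 'qd': array([ 0.08006788, -0.01339579,  0.04453342, -0.0050887 , -0.02356838,
       -0.07012072]), 'joint_torque': array([ 9.81593876e-04, -5.82720029e+01,  2.93059373e+01,  6.99721813e+00,
        6.92273868e-03, -1.37515135e-04]), 'tcp_pos': array([ 0.23808342, -0.63104434,  0.19632658]), 'eef_rot': array([-1.79992420e+02, -9.43664417e-02,  1.10667273e+02]), 'contact_force': array([-0.74759126,  0.30493764, -0.31492504]), 'moment': array([0.0391398 , 0.00793427, 0.02975755]), 'gripper_width': 0.08788127326022187} 0.0188
scene {'vertical_fov': 46.93240183977468, 'cx': 256.9045729773781, 'cy': 189.04181255136518, 'view': array([[ 0.98460422,  0.1747872 ,  0.00199142, -0.51741402],
       [ 0.15047585, -0.84174734, -0.51847703, -0.0585624 ],
       [-0.08894688,  0.51079433, -0.85508924,  1.63864545],
       [ 0.        ,  0.        ,  0.        ,  1.        ]])}
top {'vertical_fov': 56.70854827457195, 'cx': 249.84316219222111, 'cy': 189.70869334800145, 'view': array([[-0.01723753, -0.99944653, -0.02845187, -0.04929051],
       [-0.98228037,  0.0222391 , -0.18609322,  0.56956037],
       [ 0.18662297,  0.02473992, -0.98212006,  1.01007028],
       [ 0.        ,  0.        ,  0.        ,  1.        ]])}
wrist {'vertical_fov': 65.80582234637757, 'cx': 254.05989984196756, 'cy': 187.4601278504654, 'view': array([[-0.35197776,  0.93600683,  0.00169245,  0.67404301],
       [ 0.90238957,  0.3388549 ,  0.266215  , -0.03333387],
       [ 0.24860556,  0.09522901, -0.96391219,  0.38992179],
       [ 0.        ,  0.        ,  0.        ,  1.        ]])}
```

View pics/scene0.png

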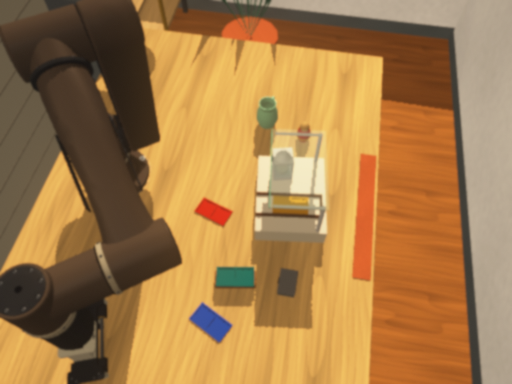

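View pics/top0.png

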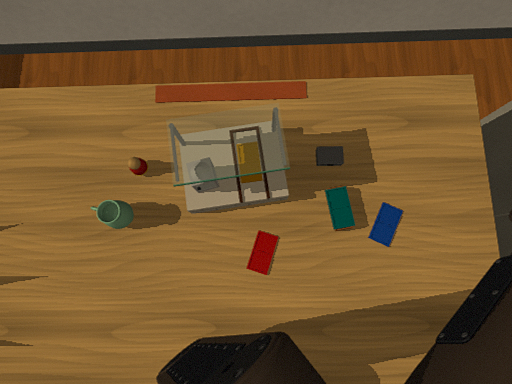

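View pics/wrist0.png

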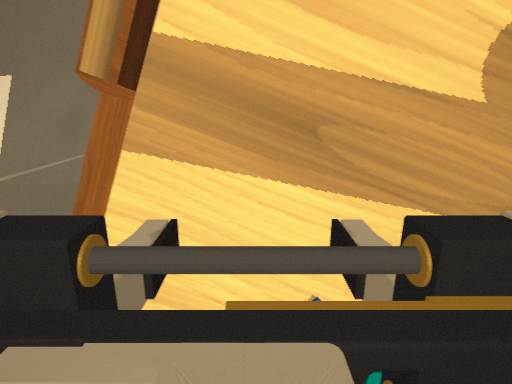

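```bash
python3 - <<'E'
import cv2
a=cv2.imread("pics/top0.png")[95:245,160:360]; cv2.imwrite("pics/c1.png",cv2.resize(a,None,fx=4,fy=4,interpolation=cv2.INTER_CUBIC))
a=cv2.imread("pics/scene0.png")[120:320,190:340]; cv2.imwrite("pics/c2.png",cv2.resize(a,None,fx=3,fy=3,interpolation=cv2.INTER_CUBIC))
E
```

```text
(no output)
```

View pics/c1.png

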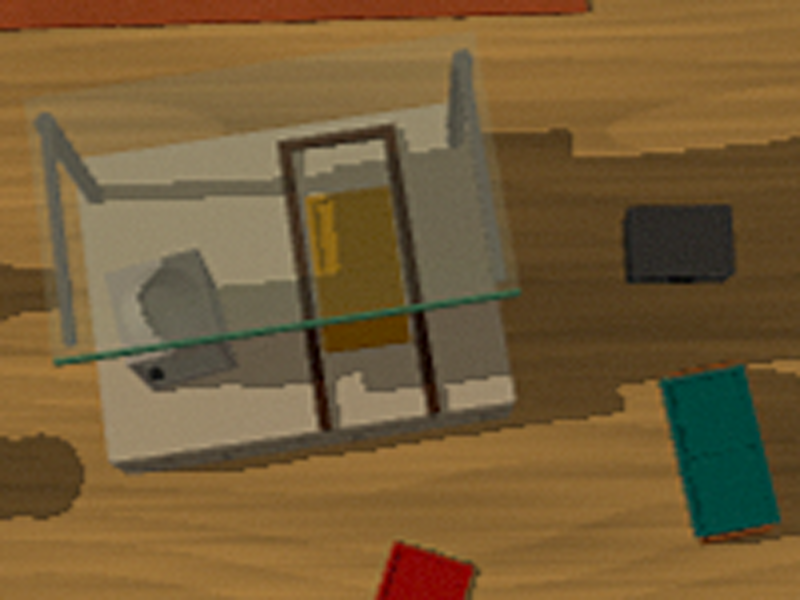

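View pics/c2.png

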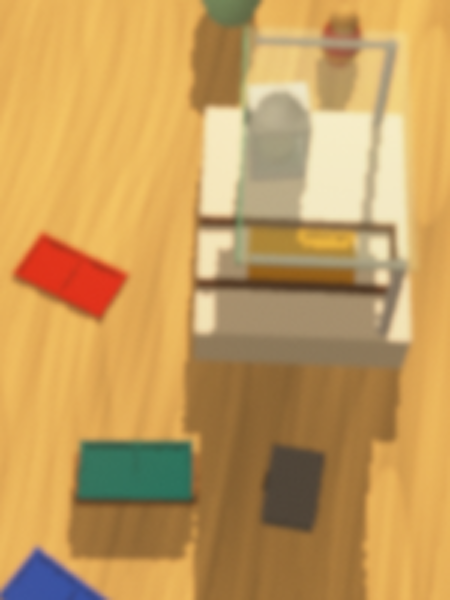

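```bash
cat > h.py <<'E'
import numpy as np, cv2
def info(r,n):
    i=r.camera_info(n); f=192/np.tan(np.radians(i["vertical_fov"]/2)); return f,i["cx"],i["cy"],np.array(i["view"])
def cast(c,uv,z):
    f,cx,cy,V=c; uv=np.atleast_2d(np.array(uv,float)); R=V[:3,:3]; o=-R.T@V[:3,3]
    d=np.c_[(uv[:,0]-cx)/f,(uv[:,1]-cy)/f,np.ones(len(uv))]@R
    return o+d*((z-o[2])/d[:,2])[:,None]
def proj(c,P):
    f,cx,cy,V=c; P=np.atleast_2d(P); q=P@V[:3,:3].T+V[:3,3]
    return np.c_[f*q[:,0]/q[:,2]+cx,f*q[:,1]/q[:,2]+cy]
def uc(x,y,x0,y0,s): return [x0+(x+.5)/s-.5,y0+(y+.5)/s-.5]
E
python3 - <<'E'
from plant import r
from h import *
np.set_printoptions(precision=4,suppress=True)
ct=info(r,"top"); cs=info(r,"scene")
T=lambda x,y:uc(x,y,160,95,4); S=lambda x,y:uc(x,y,190,120,3)
def show(n,c,uv,z): print(n,cast(c,uv,z)[:, :2].tolist())
show("ledge FL,FR,BL,BR",ct,[T(109,462),T(515,402),T(78,158),T(442,103)],.07)
show("strip outer fl, fr",ct,[T(320,432),T(440,412)],.076)
show("strip outer bl br",ct,[T(279,143),T(396,124)],.076)
show("scene ledge FL?,FR,BR",cs,[S(205,107),S(194,333),S(410,341)],.07)
show("scene strips front L top, R bottom",cs,[S(197,217),S(197,290)],.076)
for n,c in(("top",ct),("scene",cs)):
    im=cv2.imread(f"pics/{n}0.png"); hsv=cv2.cvtColor(im,cv2.COLOR_BGR2HSV)
    for nm,lo,hi,z in(("teal",(80,120,40),(97,255,255),.041),("must",(18,190,60),(28,255,255),.076)):
        m=cv2.inRange(hsv,lo,hi); 
        if nm=="must":
            k=np.zeros_like(m)
            if n=="top": k[135:190,230:270]=1
            else: k[190:225,265:315]=1
            m=m*k
        cn,_=cv2.findContours(m,cv2.RETR_EXTERNAL,cv2.CHAIN_APPROX_NONE)
        k=max(cn,key=cv2.contourArea)[:,0]
        b=cv2.boxPoints(cv2.minAreaRect(k.astype(np.float32)))
        P=cast(c,k,z)[:,:2].astype(np.float32)
        print(n,nm,cv2.contourArea(k),cv2.minAreaRect(P),k.min(0),k.max(0)); print(cv2.boxPoints(cv2.minAreaRect(P)))
E
```

```text
ledge FL,FR,BL,BR [[0.5086623690932077, 0.12396579269705485], [0.546545531594669, -0.17333042432497078], [0.7423498152582049, 0.15139630635247134], [0.7786725954072637, -0.12654273014988326]]
strip outer fl, fr [[0.5265606524438892, -0.03087980658549689], [0.5393557316670852, -0.11826132077944039]]
strip outer bl br [[0.7478849085458557, -0.0025033407767289517], [0.7605186676605626, -0.09115030645623332]]
scene ledge FL?,FR,BR [[0.5076168649119897, 0.12258591689393572], [0.548057788732848, -0.17574791876158558], [0.7798596237305317, -0.14409657300173917]]
scene strips front L top, R bottom [[0.5260022325583705, -0.03434651244780906], [0.5425337533123162, -0.12648475157037453]]
top teal 770.5 ((0.5116688013076782, -0.32565075159072876), (0.11844984441995621, 0.06234408915042877), 9.435206413269043) [325 187] [354 228]
[[ 0.4481 -0.3046]
 [ 0.4584 -0.3661]
 [ 0.5752 -0.3467]
 [ 0.565  -0.2852]]
top must 317.0 ((0.6616997718811035, -0.05809370055794716), (0.09057583659887314, 0.06040527671575546), 6.601093292236328) [237 143] [258 173]
[[ 0.6132 -0.0333]
 [ 0.6202 -0.0933]
 [ 0.7102 -0.0829]
 [ 0.7032 -0.0229]]
scene teal 258.0 ((0.5161809921264648, -0.3304673433303833), (0.09691653400659561, 0.0458843819797039), 10.109735488891602) [220 270] [251 284]
[[ 0.4644 -0.3164]
 [ 0.4725 -0.3616]
 [ 0.5679 -0.3445]
 [ 0.5599 -0.2994]]Traceback (most recent call last):
  File "<stdin>", line 22, in <module>
ValueError: max() iterable argument is empty
```

```bash
cat >> h.py <<'E'
from scipy.spatial.transform import Rotation as Ro
def pose(r):
    s=r.get_state(); return np.array(s["tcp_pos"]),Ro.from_euler("xyz",s["eef_rot"],degrees=True).as_matrix()
def plan(r,target,R_t):
    """delta in tool frame mm and total rotvec (tool frame)"""
    p,R=pose(r); return (R.T@(np.array(target)-p))*1000, Ro.from_matrix(R.T@R_t).as_rotvec()
def tool(yaw,tilt):
    # yaw deg: tool x dir; tilt deg forward of vertical
    return Ro.from_euler("xyz",[180,0,yaw],degrees=True).as_matrix()@Ro.from_rotvec([-np.radians(tilt),0,0]).as_matrix()
E
python3 - <<'E'
from plant import r
from h import *
np.set_printoptions(precision=4,suppress=True)
c=info(r,"wrist"); V=c[3]; p,R=pose(r)
o=-V[:3,:3].T@V[:3,3]; print("cam in tool",R.T@(o-p)); print("cam axes in tool (rows)",V[:3,:3]@R)
t=np.array([.42,-.33,.24]); print(plan(r,t,tool(97.4,0)))
E
```

```text
cam in tool [ 0.0002 -0.0724 -0.1872]
cam axes in tool (rows) [[ 1.      0.001  -0.0002]
 [-0.001   0.9639 -0.2663]
 [-0.      0.2663  0.9639]]
(array([217.6741, 276.4749, -43.2287]), array([-0.0003, -0.0012,  0.2315]))
```

>>> step_arm(deltas=[[0,0,0.116,0,0,-5,-1],[0,0,0.116,0,0,-5,-1],[0,0,0,33,40,-6,-1],[0,0,0,33,40,-6,-1],[0,0,0,33,40,-6,-1],[0,0,0,33,40,-6,-1],[0,0,0,33,40,-6,-1],[0,0,0,33,40,-6,-1],[0,0,0,33,40,-6,-1],[0,0,0,33,40,-6,-1]], squeeze=20)

```text
time_s: 1.15
tcp_pos: [0.5122, -0.3416, 0.2489]
eef_rot: [-179.7, -0.5, 96.2]
contact_force: [1.0, -0.2, 0.0]
gripper_width: 0.0134
```

```bash
python3 - <<'E'
from plant import r
from h import *
np.set_printoptions(precision=4,suppress=True)
s=r.get_state(); print(s["time_s"],s["tcp_pos"],s["eef_rot"],s["joints"],s["gripper_width"])
c=info(r,"wrist")
im=r.capture("wrist"); np.save("w1.npy",c[3])
cv2.imwrite("pics/w1.png",cv2.cvtColor(im,cv2.COLOR_RGB2BGR))
t=cast(c,[[256,150]],.04); print(t)
E
```

```text
1.15 [ 0.5122 -0.3416  0.2489] [-179.6889   -0.475    96.1831] [-15.7695  13.7682  -1.9724  -0.3361 -74.7258 -67.9562] 0.013374353334424657
[[ 0.4958 -0.339   0.04  ]]
```

View pics/w1.png

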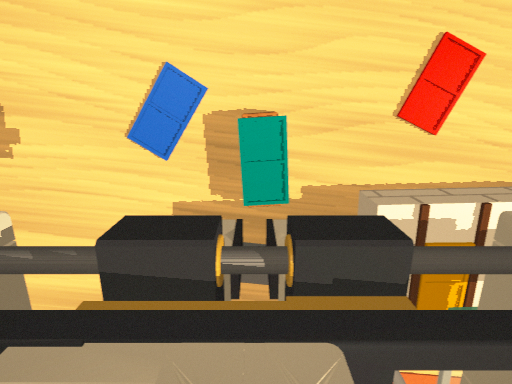

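```bash
python3 - <<'E'
from plant import r
from h import *
np.set_printoptions(precision=4,suppress=True)
c=list(info(r,"wrist")); c[3]=np.load("w1.npy")
im=cv2.imread("pics/w1.png"); hsv=cv2.cvtColor(im,cv2.COLOR_BGR2HSV)
m=cv2.inRange(hsv,(78,150,60),(97,255,255)); m=cv2.morphologyEx(m,cv2.MORPH_CLOSE,np.ones((5,5)))
cn,_=cv2.findContours(m,cv2.RETR_EXTERNAL,cv2.CHAIN_APPROX_NONE); k=max(cn,key=cv2.contourArea)
P=cast(c,k[:,0],.041)[:,:2].astype(np.float32)
R=cv2.minAreaRect(P); print(R, cv2.boundingRect(k)); print(cv2.boxPoints(R))
a=im[180:320,350:512]; cv2.imwrite("pics/c3.png",cv2.resize(a,None,fx=4,fy=4,interpolation=cv2.INTER_CUBIC))
a=im[100:215,220:310]; cv2.imwrite("pics/c4.png",cv2.resize(a,None,fx=5,fy=5,interpolation=cv2.INTER_CUBIC))
E
```

```text
((0.510698676109314, -0.326808899641037), (0.11937220394611359, 0.06219787895679474), 9.352639198303223) (238, 116, 50, 90)
[[ 0.4468 -0.3058]
 [ 0.4569 -0.3672]
 [ 0.5746 -0.3478]
 [ 0.5645 -0.2864]]
```

View pics/c3.png

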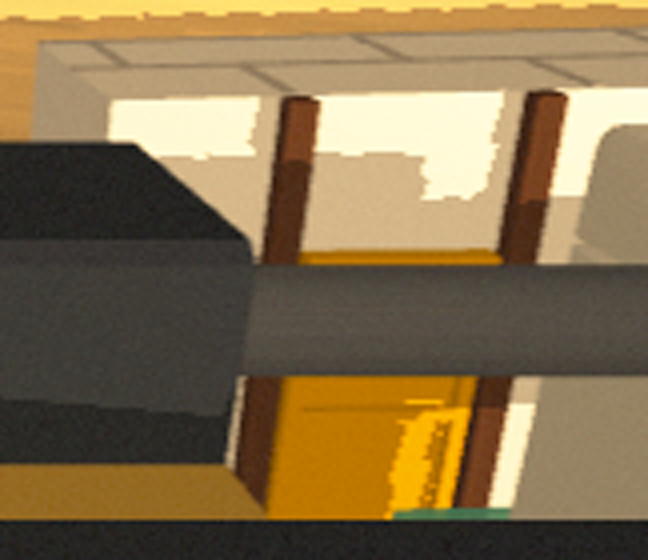

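View pics/c4.png

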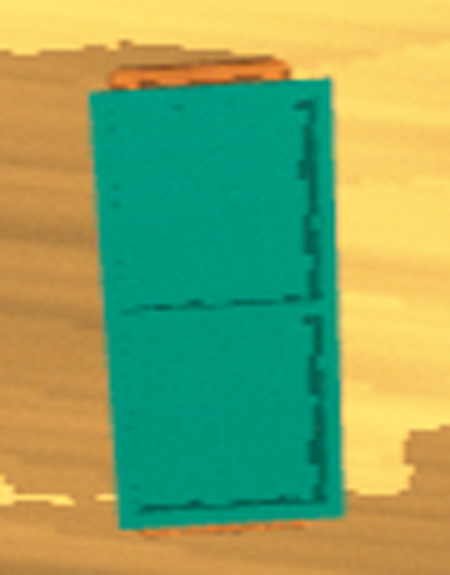

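```bash
python3 - <<'E'
from plant import r
from h import *
np.set_printoptions(precision=4,suppress=True)
c=list(info(r,"wrist")); c[3]=np.load("w1.npy")
W=lambda x,y:uc(x,y,350,180,4)
A=cast(c,[W(281,98),W(568,91)],.076); print("strips outer",A, A.mean(0))
B=cast(c,[W(298,251),W(502,249)],.076); print("near end",B)
C=cast(c,[W(75,69),W(640,57)],.07); d=C[0]-C[1]; print("front edge",C,np.degrees(np.arctan2(-d[0],d[1]*1))%180)
m=np.array([.5335,-.0750]); y=np.radians(7.4); ex=np.array([np.cos(y),np.sin(y)])
print((B[:,:2]-m)@ex, (C[:,:2]-m)@ex, (A[:,:2]-m)@np.array([-ex[1],ex[0]]))
E
```

```text
strips outer [[ 0.5378 -0.1232  0.076 ]
 [ 0.5259 -0.0316  0.076 ]] [ 0.5319 -0.0774  0.076 ]
near end [[ 0.5897 -0.104   0.076 ]
 [ 0.582  -0.0362  0.076 ]]
front edge [[ 0.5367 -0.1886  0.07  ]
 [ 0.5136 -0.0066  0.07  ]] 7.25130208327576
[0.052  0.0531] [-0.0114 -0.0109] [-0.0484  0.044 ]
```

```bash
python3 - <<'E'
from plant import r
from h import *
np.set_printoptions(precision=3,suppress=True)
m=np.array([.5335,-.0750,.07]); y=np.radians(7.4); L=np.array([[np.cos(y),-np.sin(y),0],[np.sin(y),np.cos(y),0],[0,0,1]])
t=m+L@np.array([-.06,0,.10]); print(t); print(plan(r,t,tool(97.4,0)), plan(r,t,tool(97.4,30)))
E
```

```text
[ 0.474 -0.083  0.17 ]
(array([257.49 , -14.333,  81.691]), array([-0.003, -0.008, -0.018])) (array([257.49 , -14.333,  81.691]), array([-0.526, -0.003, -0.02 ]))
```

>>> step_arm(deltas=[[0,0,-0.018,43,-6,14,-1],[0,0,0,43,-6,14,-1],[0,0,0,43,-6,14,-1],[0,0,0,43,-6,14,-1],[0,0,0,43,-4,14,-1],[0,0,0,43,0,10,-1],[-0.14,0,0,0,0,0,-1],[-0.14,0,0,0,0,0,-1],[-0.14,0,0,0,0,0,-1],[-0.14,0,0,0,0,0,-1]])

```text
time_s: 2.2
tcp_pos: [0.4627, -0.0722, 0.1711]
eef_rot: [147.4, -1.1, 98.1]
contact_force: [-45.8, -11.3, -110.1]
gripper_width: 0.0005
```

```bash
python3 - <<'E'
from plant import r
from h import *
np.set_printoptions(precision=4,suppress=True)
s=r.get_state(); print(s["time_s"],s["tcp_pos"],s["eef_rot"],s["joints"],s["gripper_width"])
c=info(r,"wrist")
im=r.capture("wrist"); np.save("w2.npy",c[3])
cv2.imwrite("pics/w2.png",cv2.cvtColor(im,cv2.COLOR_RGB2BGR))
E
```

```text
2.2 [ 0.4627 -0.0722  0.1711] [147.3743  -1.0936  98.0611] [  19.2456  -18.9247  -58.3246   15.8407  -18.9867 -115.0477] 0.0005351106538261598
```

View pics/w2.png

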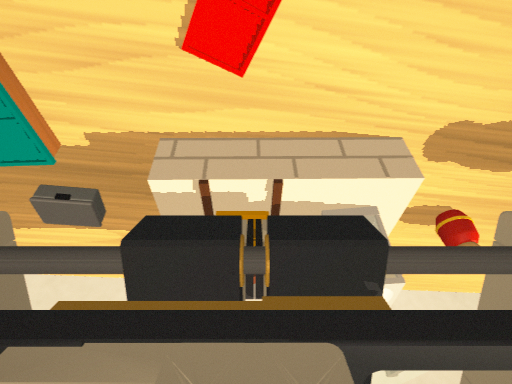

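```bash
cat > fk.py <<'E'
import numpy as np
from scipy.spatial.transform import Rotation as Ro
from scipy.optimize import least_squares
def rot(ax,d): 
    v=np.zeros(3); v[ax]=np.radians(d); return Ro.from_rotvec(v).as_matrix()
def fk(q,p,s=(1,1,1,1,1)):
    a1,L2,a3,L4,Lw,d1=p
    R=rot(2,q[0]); t=np.array([0,0,d1])+R@[a1,0,0]
    R=R@rot(1,q[1]); t=t+R@[0,0,L2]
    R=R@rot(1,-q[2]); t=t+R@[0,0,a3]+R@[L4,0,0]
    R=R@rot(0,s[0]*q[3]); R=R@rot(1,-q[4]); t=t+R@[Lw,0,0]
    return t,R[:,0]
E
python3 - <<'E'
from fk import *
np.set_printoptions(precision=4,suppress=True)
D=[([-52.8201,20.5911,.634,-.0208,-70.1356,0],[.23808,-.63104,.19633],[-179.9924,-.0944,110.667]),
([-15.7695,13.7682,-1.9724,-.3361,-74.7258,0],[.5122,-.3416,.2489],[-179.6889,-.475,96.183]),
([19.2456,-18.9247,-58.3246,15.8407,-18.9867,0],[.4627,-.0722,.1711],[147.3743,-1.0936,98.0611])]
for s in(1,-1):
    def f(p):
        o=[]
        for q,t,e in D:
            x,z=fk(q,p,(s,)); o+=list(x-t); 
        return o+list((np.array(p)-[.03,.42,.03,.42,.25,.38])*1e-3)
    R=least_squares(f,[.05,.4,.03,.4,.25,.35]); print(s,R.x,R.cost, R.fun[:9])
    for q,t,e in D: print(fk(q,R.x,(s,))[1], Ro.from_euler("xyz",e,degrees=True).as_matrix()[:,2])
E
```

```text
1 [ 1.5953 -0.292   1.1782 -1.3263 -1.885  -2.9047] 0.04426993104576565 [ 0.1559  0.1126  0.0708  0.0529  0.1931 -0.0584 -0.0204  0.0493 -0.0124]
[-0.0012  0.0011 -1.    ] [-0.0007  0.0015 -1.    ]
[-0.0094 -0.0032 -1.    ] [-0.0063  0.0077 -1.    ]
[ 0.473   0.2592 -0.8421] [ 0.5316  0.0915 -0.8421]
-1 [-0.9412  1.2134 -0.8478  1.5437  2.0577  2.3986] 0.041081562660824425 [ 0.1516  0.1184 -0.0434  0.0556  0.1934  0.0358 -0.0108  0.0364  0.0076]
[-0.0007  0.0015 -1.    ] [-0.0007  0.0015 -1.    ]
[-0.0063  0.0077 -1.    ] [-0.0063  0.0077 -1.    ]
[ 0.5316  0.0915 -0.8421] [ 0.5316  0.0915 -0.8421]
```

```bash
ls -la; python3 -c "
from plant import r
s=r.get_state();print({k:s[k] for k in('time_s','joints','qd','contact_force')})"
```

```text
total 28
drwxr-xr-x  3 agent agent 4096 Dec  6 22:13 .
drwxr-xr-x 23 root  root  4096 Dec  6 22:07 ..
-rw-r--r--  1 agent agent  469 Dec  6 22:13 fk.py
-rw-r--r--  1 agent agent 1100 Dec  6 22:10 h.py
drwxr-xr-x  2 agent agent 4096 Dec  6 22:12 pics
-rw-r--r--  1 agent agent  256 Dec  6 22:11 w1.npy
-rw-r--r--  1 agent agent  256 Dec  6 22:12 w2.npy
{'time_s': 2.25, 'joints': array([  19.18695385,  -19.41642383,  -57.85552728,   16.46840503,
        -17.96635015, -115.54980478]), 'qd': array([ -0.5142553 ,   4.26995113,   3.8553725 ,  -4.91897356,
       -17.26106947,  12.16624462]), 'contact_force': array([14.60952882,  9.95646314, 26.11149126])}
```

```bash
cat > fk.py <<'E'
import numpy as np
from scipy.spatial.transform import Rotation as Ro
from scipy.optimize import least_squares
def rot(ax,d): 
    v=np.zeros(3); v[ax]=np.radians(d); return Ro.from_rotvec(v).as_matrix()
def fk(q,p):
    a1,L2,a3,L4,Lw,d1,b,b2=p
    R=rot(2,q[0]); t=np.array([0,0,d1])+R@[a1,b,0]
    R=R@rot(1,q[1]); t=t+R@[0,0,L2]
    R=R@rot(1,-q[2]); t=t+R@[0,0,a3]+R@[L4,0,0]
    R=R@rot(0,-q[3]); t=t+R@[0,b2,0]; R=R@rot(1,-q[4]); t=t+R@[Lw,0,0]
    return t,R[:,0]
E
python3 - <<'E'
from fk import *
from plant import r
np.set_printoptions(precision=4,suppress=True)
s=r.get_state()
D=[([-52.8201,20.5911,.634,-.0208,-70.1356,0],[.23808,-.63104,.19633]),
([-15.7695,13.7682,-1.9724,-.3361,-74.7258,0],[.5122,-.3416,.2489]),
([19.2456,-18.9247,-58.3246,15.8407,-18.9867,0],[.4627,-.0722,.1711]),(list(s["joints"]),list(s["tcp_pos"]))]
def f(p):
        o=[]
        for q,t in D: o+=list(fk(q,p)[0]-t)
        return o+list((np.array(p)-[.03,.42,.03,.42,.3,.38,-.19,0])*1e-2)
R=least_squares(f,[.05,.4,.03,.4,.25,.35,-.19,0]); print(R.x,R.cost, R.fun[:12])
E
```

```text
[ 0.0124  0.5967 -0.0017  0.4526  0.4042  0.1986 -0.0154 -0.1762] 7.299035491840222e-06 [-0.      0.0003  0.0005  0.0003  0.0001 -0.0004  0.0002 -0.0001  0.0001
 -0.     -0.0002 -0.0002]
```

```bash
cat > ik.py <<'E'
from fk import *
P=[0.0124,0.5967,-0.0017,0.4526,0.4042,0.1986,-0.0154,-0.1762]
m=np.array([.5335,-.0750,.07]); LY=7.4
L=rot(2,LY)
lo=np.array([-176,-82,-57.9,-173,-174]);hi=np.array([176,121,71.5,95,-0.5])
def ik(lx,lz,tilt,ly=0,q0=(10,10,-20,0,-50)):
    t=m+L@[lx,ly,lz]; d=L@[np.sin(np.radians(tilt)),0,-np.cos(np.radians(tilt))]
    f=lambda q:np.r_[fk(q,P)[0]-t,(fk(q,P)[1]-d)*.3]
    R=least_squares(f,q0,bounds=(lo,hi),x_scale=20); return R.x,np.abs(R.fun).max()
E
python3 - <<'E'
from ik import *
np.set_printoptions(precision=1,suppress=True)
for tilt in(0,20,30,35,40,45,50):
  for lx,lz in((.07,.01),(.02,.01),(-.04,.01),(-.04,.1)):
    q,e=ik(lx,lz,tilt); print(tilt,lx,lz,q,"%.4f"%e)
E
```

```text
0 0.07 0.01 [ 12.2  20.  -17.3   0.  -52.8] 0.0000
0 0.02 0.01 [ 12.6  15.8 -23.5  -0.  -50.6] 0.0000
0 -0.04 0.01 [ 13.3  10.8 -30.6  -0.  -48.6] 0.0000
0 -0.04 0.1 [ 13.3   5.1 -23.5  -0.  -61.3] 0.0000
20 0.07 0.01 [ 13.6  10.3 -37.7   5.6 -22.2] 0.0000
20 0.02 0.01 [ 14.3   5.8 -43.7   6.7 -20.7] 0.0000
20 -0.04 0.01 [ 15.5   0.  -50.7   8.3 -19.6] 0.0000
20 -0.04 0.1 [ 15.7  -7.6 -41.3   4.8 -36.6] 0.0000
30 0.07 0.01 [ 11.3   7.9 -51.1  20.9  -1.8] 0.0062
30 0.02 0.01 [ 11.4   3.5 -56.2  21.1  -1.1] 0.0076
30 -0.04 0.01 [ 13.2  -2.1 -57.9   8.5  -4.9] 0.0106
30 -0.04 0.1 [ 16.9 -13.1 -52.9  13.3 -21.1] 0.0000
35 0.07 0.01 [ 11.7   8.1 -46.3  -5.4  -0.5] 0.0129
35 0.02 0.01 [ 11.8   3.9 -50.4  -9.1  -0.5] 0.0137
35 -0.04 0.01 [ 12.1  -1.7 -55.8 -10.9  -0.5] 0.0149
35 -0.04 0.1 [ 15.5 -14.7 -57.9  17.9 -13. ] 0.0031
40 0.07 0.01 [  9.    8.1 -40.8 -32.5  -0.5] 0.0073
40 0.02 0.01 [  8.7   3.9 -45.  -35.3  -0.5] 0.0061
40 -0.04 0.01 [  8.5  -1.6 -50.5 -36.7  -0.5] 0.0057
40 -0.04 0.1 [ 13.4 -15.  -57.9   9.1  -8. ] 0.0126
45 0.07 0.01 [ -2.3   8.1 -34.1 -65.   -7.5] 0.0000
45 0.02 0.01 [ -6.9   4.4 -37.8 -69.9 -10.7] 0.0000
45 -0.04 0.01 [-12.3  -0.3 -42.5 -72.1 -14.5] 0.0000
45 -0.04 0.1 [ 12.1 -14.7 -57.9  -4.5  -1.8] 0.0179
50 0.07 0.01 [-19.6  10.4 -34.7 -94.8 -20.4] 0.0000
50 0.02 0.01 [-24.2   7.3 -39.3 -94.6 -23.8] 0.0000
50 -0.04 0.01 [  3.8  -4.  -47.6 -57.6  -0.5] 0.0150
50 -0.04 0.1 [  1.3 -13.2 -46.8 -46.6  -8.2] 0.0068
```

```bash
python3 - <<'E'
from plant import r
from h import *
from ik import m,L
np.set_printoptions(precision=3,suppress=True)
ct=info(r,"top"); V=ct[3]; print("topcam",-V[:3,:3].T@V[:3,3])
T=lambda x,y:uc(x,y,160,95,4)
P=cast(ct,[T(155,392),T(238,365),T(130,365),T(320,425),T(436,408)],.07); print((P-m)@L)
P=cast(ct,[T(200,250),T(140,300)],.183); print((P-m)@L)
P=cast(ct,[T(328,351),T(410,344),T(306,196),T(388,186)],.076); print((P-m)@L)
P=cast(ct,[T(55,362),T(520,293)],.228); print("glass front",(P-m)@L)
im=cv2.imread("pics/w2.png")[170:300,130:420]; cv2.imwrite("pics/c5.png",cv2.resize(im,None,fx=2.7,fy=2.7,interpolation=cv2.INTER_CUBIC))
E
cat > scan.py <<'E'
from ik import *
def ikd(lx,lz,tilt,az,q0,ly=0):
    t=m+L@[lx,ly,lz]; s=np.radians(tilt); d=L@rot(2,az)@[np.sin(s),0,-np.cos(s)]
    f=lambda q:np.r_[fk(q,P)[0]-t,(fk(q,P)[1]-d)*.3]
    R=least_squares(f,np.clip(q0,lo+1,hi-1),bounds=(lo,hi),x_scale=20); return R.x,np.abs(R.fun).max()
if __name__=="__main__":
  np.set_printoptions(precision=0,suppress=True)
  for tilt in(30,35,40,45,50):
   for az in(-40,-30,-20,-10,0,10,20,30,40):
    best=None
    for q4 in(-165,-120,-70,-20,30,70):
      q,e=ikd(.07,.01,tilt,az,np.array([5,8,-38,q4,-20]))
      if e>.002: continue
      seq=[q]; ok=True
      for x in(.04,.01,-.02,-.05):
        q2,e=ikd(x,.01,tilt,az,seq[-1]); ok&=e<.002; seq.append(q2)
      if not ok: continue
      s=np.array(seq); mq5=-s[:,4].max(); mq3=s[:,2].min()+58.28
      if best is None or min(mq5,mq3)>best[0]: best=(min(mq5,mq3),s[0],s[-1])
    if best: print(tilt,az,"%.0f"%best[0],best[1],best[2])
E
python3 scan.py
```

```text
topcam [ 0.37  -0.087  1.097]
[[ 0.048  0.161  0.   ]
 [ 0.058  0.098  0.   ]
 [ 0.07   0.177  0.   ]
 [ 0.005  0.044  0.   ]
 [ 0.005 -0.042  0.   ]]
[[0.115 0.103 0.113]
 [0.087 0.147 0.113]]
[[ 0.057  0.03   0.006]
 [ 0.053 -0.03   0.006]
 [ 0.177  0.03   0.006]
 [ 0.176 -0.032  0.006]]
glass front [[ 0.044  0.198  0.158]
 [ 0.043 -0.097  0.158]]
30 10 10 [  8.   9. -36. -17. -16.] [  8.  -2. -48. -18. -15.]
30 20 20 [  1.  11. -28. -30. -26.] [ -2.   1. -39. -33. -27.]
30 30 25 [ -4.  13. -23. -35. -35.] [ -8.   4. -33. -37. -36.]
30 40 29 [ -7.  16. -19. -36. -43.] [-12.   8. -29. -38. -44.]
35 10 14 [  5.   9. -35. -31. -14.] [  2.  -2. -45. -35. -15.]
35 20 21 [ -4.  11. -27. -41. -27.] [ -9.   2. -37. -45. -29.]
35 30 26 [ -9.  14. -23. -44. -36.] [-15.   6. -32. -47. -39.]
35 40 30 [-12.  17. -18. -44. -45.] [-18.   9. -28. -46. -47.]
40 10 16 [ -2.   9. -32. -49. -16.] [-10.  -0. -41. -55. -21.]
40 20 22 [-10.  12. -27. -54. -29.] [-18.   4. -36. -57. -33.]
40 30 26 [-14.  15. -22. -53. -39.] [-22.   8. -32. -55. -43.]
40 40 31 [-17.  18. -18. -52. -48.] [-24.  11. -28. -52. -50.]
45 0 8 [ -2.   8. -34. -65.  -8.] [-13.  -1. -43. -72. -15.]
45 10 18 [-12.  10. -30. -68. -22.] [-23.   2. -40. -71. -29.]
45 20 22 [-17.  13. -27. -66. -33.] [-27.   6. -36. -67. -39.]
45 30 26 [-20.  16. -22. -62. -42.] [-29.  10. -32. -62. -47.]
45 40 31 [-21.  20. -18. -58. -51.] [-30.  14. -27. -58. -54.]
50 -20 3 [ -28.   12.  -51. -152.  -25.] [ -36.    1.  -56. -129.  -23.]
50 -10 10 [ -22.   10.  -39. -116.  -16.] [ -30.    1.  -49. -105.  -22.]
50 0 13 [-20.  10. -35. -95. -20.] [-31.   3. -45. -91. -29.]
50 10 17 [-22.  12. -31. -84. -29.] [-34.   6. -41. -82. -37.]
50 20 21 [-24.  15. -28. -76. -38.] [-35.  10. -37. -75. -45.]
50 30 26 [-25.  19. -23. -70. -47.] [-36.  13. -32. -68. -52.]
50 40 31 [-26.  22. -18. -64. -55.] [-35.  17. -27. -63. -59.]
```

View pics/c5.png

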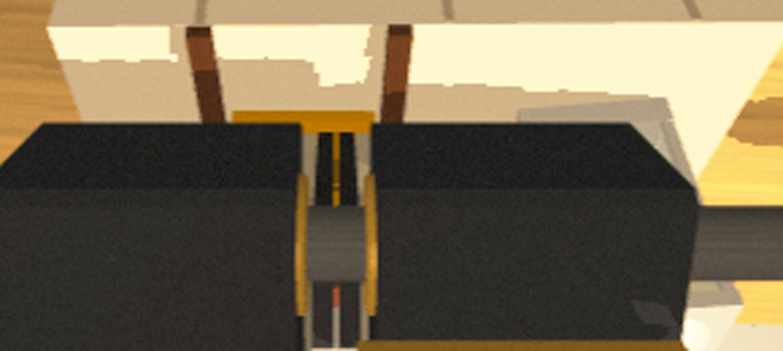

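```bash
python3 - <<'E'
from scan import *
np.set_printoptions(precision=1,suppress=True)
for lx,lz,az in((-.05,.08,10),(-.05,.08,20),(-.05,.05,10),(-.03,.03,10)):
  q=np.array([13,8,-25,0,-55])
  for tilt in(0,10,20,25,30,35,40,45):
    q,e=ikd(lx,lz,tilt,az,q); print(lx,lz,az,tilt,q,"%.4f"%e)
q,e=ikd(.076,.025,45,10,q);print(q,e)
q,e=ikd(.076,.009,45,10,q);print(q,e)
from plant import r
from h import plan,tool
np.set_printoptions(precision=3,suppress=True)
t=m+L@[-.05,0,.08]
print(plan(r,t,tool(107.4,0)))
E
```

```text
-0.05 0.08 10 0 [ 13.4   5.3 -26.3  -0.  -58.4] 0.0000
-0.05 0.08 10 10 [ 12.7  -0.7 -33.2  -1.1 -47.6] 0.0000
-0.05 0.08 10 20 [ 11.6  -5.9 -39.8  -3.3 -36.2] 0.0000
-0.05 0.08 10 25 [ 10.9  -8.1 -42.8  -5.4 -30.5] 0.0000
-0.05 0.08 10 30 [  9.8  -9.8 -45.3  -9.  -25. ] 0.0000
-0.05 0.08 10 35 [  7.8 -10.8 -46.3 -15.9 -20.6] 0.0000
-0.05 0.08 10 40 [  2.2 -10.6 -44.3 -29.8 -19.7] 0.0000
-0.05 0.08 10 45 [ -9.5  -8.8 -40.3 -49.6 -24.9] 0.0000
-0.05 0.08 20 0 [ 13.4   5.3 -26.3  -0.  -58.4] 0.0000
-0.05 0.08 20 10 [ 10.9   0.1 -31.3  -3.8 -49. ] 0.0000
-0.05 0.08 20 20 [  7.1  -3.9 -35.2 -10.6 -40.4] 0.0000
-0.05 0.08 20 25 [  4.3  -5.3 -36.3 -16.  -36.8] 0.0000
-0.05 0.08 20 30 [  0.5  -6.  -36.5 -23.5 -34.5] 0.0000
-0.05 0.08 20 35 [ -5.1  -6.  -35.9 -33.3 -34.1] 0.0000
-0.05 0.08 20 40 [-12.6  -5.  -34.8 -44.5 -36.1] 0.0000
-0.05 0.08 20 45 [-21.2  -3.2 -34.2 -55.4 -40.1] 0.0000
-0.05 0.05 10 0 [ 13.4   7.1 -28.8  -0.  -54.1] 0.0000
-0.05 0.05 10 10 [ 12.7   1.3 -35.7  -1.2 -43. ] 0.0000
-0.05 0.05 10 20 [ 11.6  -3.5 -42.4  -3.8 -31.3] 0.0000
-0.05 0.05 10 25 [ 10.8  -5.4 -45.2  -6
[... 167 characters left out ...]
0.2 -19.5] 0.0000
-0.05 0.05 10 45 [-15.2  -4.2 -39.8 -59.1 -26.3] 0.0000
-0.03 0.03 10 0 [ 13.2  10.2 -28.1  -0.  -51.7] 0.0000
-0.03 0.03 10 10 [ 12.4   4.8 -35.2  -1.3 -40.1] 0.0000
-0.03 0.03 10 20 [ 11.4   0.3 -41.9  -4.4 -27.9] 0.0000
-0.03 0.03 10 25 [ 10.5  -1.3 -44.5  -7.7 -22.1] 0.0000
-0.03 0.03 10 30 [  9.   -2.3 -45.8 -14.3 -17.2] 0.0000
-0.03 0.03 10 35 [  4.8  -2.4 -44.2 -27.6 -15.6] 0.0000
-0.03 0.03 10 40 [ -4.7  -1.5 -40.3 -47.1 -19.2] 0.0000
-0.03 0.03 10 45 [-17.    0.5 -38.3 -65.1 -26.1] 0.0000
[ -9.5   8.7 -30.  -63.7 -20.9] 2.5118795932144167e-14
[-11.6  10.7 -29.8 -68.5 -21.6] 1.8144106911366364e-09
(array([-16.088, -13.411,  33.146]), array([ 0.604,  0.024, -0.163]))
```

>>> step_arm(deltas=[[0.06,0,-0.03,0,5,0,-1],[0.09,0,-0.03,0,5,0,-1],[0.12,0,-0.03,0,4,0,-1],[0.12,0,-0.03,0,4,0,-1],[0.12,0,-0.02,0,0,0,-1],[0.08,0,-0.02,0,0,0,-1]])

```text
time_s: 2.85
tcp_pos: [0.4881, -0.0638, 0.2016]
eef_rot: [179.4, 1.4, 107.2]
contact_force: [-0.3, 0.0, 0.1]
gripper_width: 0.0004
```

```bash
cat > st.py <<'E'
from plant import r
from h import *
from ik import m,L
np.set_printoptions(precision=3,suppress=True)
s=r.get_state(); print(s["time_s"],"q",s["joints"],"rot",s["eef_rot"],"F",s["contact_force"])
p,R=pose(r); print("ledge pos mm",(p-m)@L*1000,"tilt",np.degrees(np.arccos(-R[2,2])),"zdir ledge",R[:,2]@L,"xdir",R[:,0]@L)
def to(lp,yaw,tilt):
    d,w=plan(r,m+L@np.array(lp),tool(yaw,tilt)); print("shift now-tool",d,"rot",w)
E
python3 - <<'E'
from st import *
to([-.05,0,.07],107.4,0)
E
```

```text
2.85 q [ 16.782   2.095 -22.92    1.603 -64.364 -90.294] rot [179.38    1.45  107.167] F [-0.304  0.003  0.139]
ledge pos mm [-43.621  16.962 131.635] tilt 1.5767863754065632 zdir ledge [ 0.015 -0.023 -1.   ] xdir [-0.17   0.985 -0.025]
shift now-tool [-14.069  -9.834  61.909] rot [ 0.011  0.025 -0.004]
```

Clear of the limit now. Lower and tilt forward in small rows.

>>> step_arm(deltas=[[0.01,0.025,0,-7,-5,30,-1],[0,0,0,-7,-5,31,-1],[-0.06,0,0,0,0,0,-1],[-0.06,0,0,0,0,0,-1],[-0.06,0,0,0,0,0,-1],[-0.06,0,0,0,0,0,-1],[-0.06,0,0,0,0,0,-1],[-0.06,0,0,0,0,0,-1],[-0.06,0,0,0,0,0,-1]])

```text
time_s: 3.75
tcp_pos: [0.4866, -0.081, 0.1349]
eef_rot: [155.6, -0.0, 107.3]
contact_force: [-0.2, -0.1, -0.5]
gripper_width: 0.0001
```

```bash
python3 - <<'E'
from st import *
to([-.05,0,.07],107.4,43)
E
```

```text
3.75 q [ 11.044  -6.343 -42.971  -5.28  -29.241 -79.712] rot [155.637  -0.011 107.277] F [-0.215 -0.077 -0.522]
ledge pos mm [-47.268   0.13   64.892] tilt 24.363117745173504 zdir ledge [ 0.406  0.071 -0.911] xdir [-0.172  0.985  0.   ]
shift now-tool [ 0.341 -0.365 -5.773] rot [-0.325  0.001 -0.002]
```

>>> step_arm(deltas=[[-0.05,0,0,0,0,0,-1],[-0.05,0,0,0,0,-1,-1],[-0.05,0,0,0,0,-1,-1],[-0.05,0,0,0,0,-1,-1],[-0.05,0,0,0,0,-1,-1],[-0.05,0,0,0,0,-1,-1],[-0.05,0,0,0,0,0,-1],[-0.02,0,0,0,0,0,-1]])

```text
time_s: 4.55
tcp_pos: [0.4791, -0.0811, 0.138]
eef_rot: [134.7, 0.1, 107.5]
contact_force: [-0.7, -0.2, -0.3]
gripper_width: 0.0004
```

```bash
python3 - <<'E'
from st import *
to([.0,0,.04],107.4,43)
to([.076,-.002,.026],107.4,43)
c=info(r,"wrist"); im=r.capture("wrist"); np.save("w3.npy",c[3])
cv2.imwrite("pics/w3.png",cv2.cvtColor(im,cv2.COLOR_RGB2BGR))
E
```

```text
4.55 q [-12.749  -7.87  -39.257 -51.803 -26.989 -19.122] rot [134.722   0.077 107.456] F [-0.694 -0.219 -0.324]
ledge pos mm [-54.697   0.988  67.973] tilt 45.278203881010555 zdir ledge [ 0.7    0.123 -0.704] xdir [-0.175  0.985 -0.001]
shift now-tool [-10.486  17.891  57.838] rot [0.04  0.    0.002]
shift now-tool [-25.706  60.34  120.626] rot [0.04  0.    0.002]
```

View pics/w3.png

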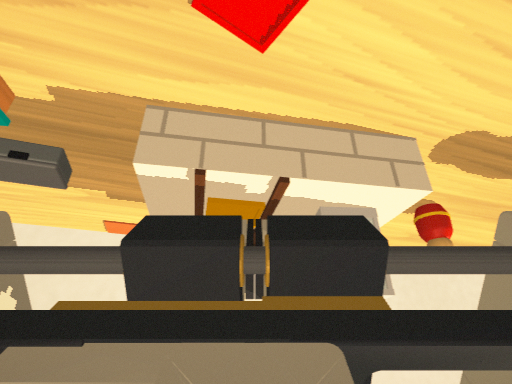

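```bash
python3 - <<'E'
import cv2
im=cv2.imread("pics/w3.png")[150:222,170:320]; cv2.imwrite("pics/c6.png",cv2.resize(im,None,fx=5,fy=5,interpolation=cv2.INTER_CUBIC))
E
```

```text
(no output)
```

View pics/c6.png

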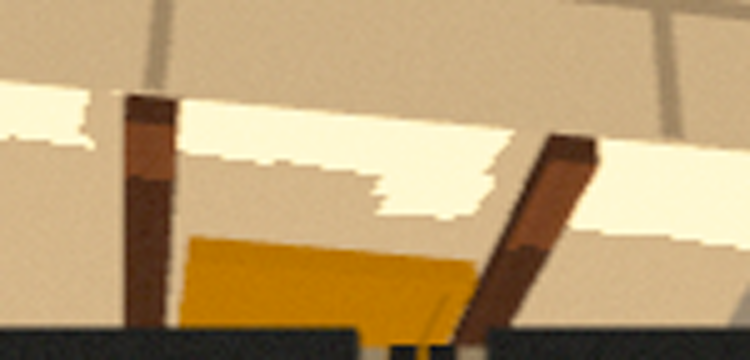

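```bash
python3 - <<'E'
from st import *
c=list(info(r,"wrist")); c[3]=np.load("w3.npy")
W=lambda x,y:uc(x,y,170,150,5)
P=cast(c,[W(180,99),W(515,129)],.07); print("edge",(P-m)@L*1000)
P=cast(c,[W(190,237),W(475,262)],.07); print("coaster near bottom",(P-m)@L*1000)
P=cast(c,[W(127,97),W(177,99),W(553,136),W(600,140)],.07); print("strip front bottoms",(P-m)@L*1000)
E
```

```text
4.6 q [-12.867  -7.823 -39.256 -51.934 -27.059 -18.919] rot [134.727   0.056 107.461] F [-0.881  0.948 -1.362]
ledge pos mm [-54.972   1.051  67.534] tilt 45.27275373805304 zdir ledge [ 0.7    0.123 -0.704] xdir [-0.175  0.985 -0.001]
edge [[ -0.888 -35.095   0.   ]
 [ -1.436  28.262   0.   ]]
coaster near bottom [[ 54.613 -31.11    0.   ]
 [ 55.648  32.36    0.   ]]
strip front bottoms [[  0.139 -44.746   0.   ]
 [ -0.791 -35.641   0.   ]
 [ -0.213  36.046   0.   ]
 [ -0.363  45.36    0.   ]]
```

>>> step_arm(deltas=[[0,0,0,-5.3,13,24.7,-1],[0,0,0,-5.3,13,24.7,-1],[0,0,0,-5.3,13,24.7,-1],[0,0,0,-5.3,13,24.7,-1],[0,0,0,-5.3,13,24.7,-1],[0,0,0,0,0,0,-1]])

```text
time_s: 5.2
tcp_pos: [0.6181, -0.0695, 0.0955]
eef_rot: [134.8, 0.1, 107.1]
contact_force: [-0.9, 0.4, -0.5]
gripper_width: 0.0006
```

```bash
python3 - <<'E'
from st import *
to([.080,-.002,.013],107.4,45)
for n in("top","scene"):
    im=cv2.cvtColor(r.capture(n),cv2.COLOR_RGB2BGR)
    a=im[95:245,160:360] if n=="top" else im[120:320,190:340]
    cv2.imwrite(f"pics/{n}4.png",cv2.resize(a,None,fx=3.5 if n=="top" else 2.9,fy=3.5 if n=="top" else 2.9,interpolation=cv2.INTER_CUBIC))
E
```

```text
5.2 q [ -9.297   8.676 -28.194 -59.815 -21.269 -12.61 ] rot [134.833   0.139 107.083] F [-0.947  0.357 -0.546]
ledge pos mm [84.651 -5.438 25.533] tilt 45.167193836465984 zdir ledge [ 0.699  0.118 -0.705] xdir [-0.168  0.986 -0.002]
shift now-tool [  4.202 -11.706   5.988] rot [ 0.003  0.006 -0.002]
```

View pics/top4.png

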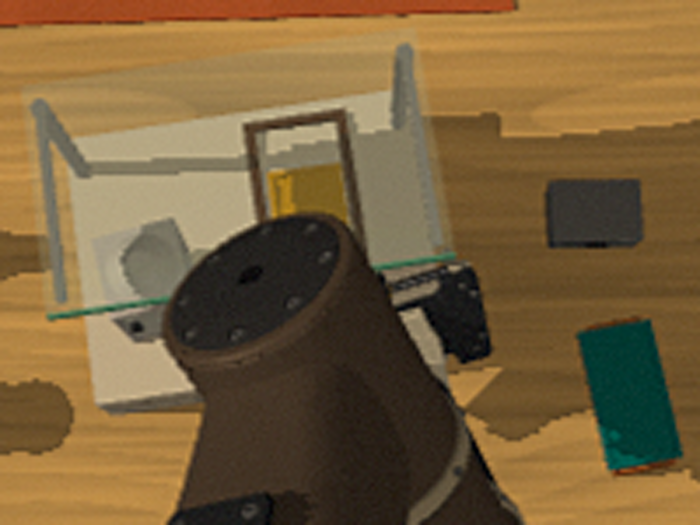

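View pics/scene4.png

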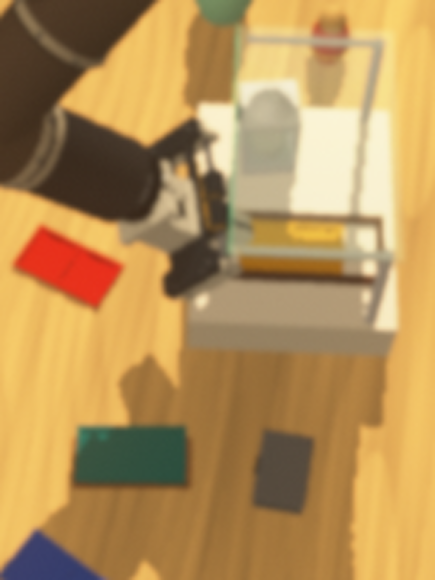

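>>> step_arm(deltas=[[0,0,0,2.5,-5.5,3,-1],[0,0,0,2.5,-5.5,3,-1],[0,0,0,0,0,0,-1]])

```text
time_s: 5.6
tcp_pos: [0.6081, -0.0651, 0.0845]
eef_rot: [134.9, 0.2, 107.2]
contact_force: [0.1, -0.6, 0.3]
gripper_width: 0.0003
```

```bash
python3 - <<'E'
from st import *
to([.080,-.001,.010],107.4,45)
E
```

```text
5.6 q [-10.45    9.079 -29.099 -63.089 -21.493  -8.273] rot [134.869   0.15  107.151] F [ 0.103 -0.562  0.253]
ledge pos mm [75.266  0.211 14.484] tilt 45.130934068262 zdir ledge [ 0.699  0.118 -0.705] xdir [-0.169  0.986 -0.003]
shift now-tool [-1.984 -0.035  6.329] rot [ 0.002  0.005 -0.001]
```

>>> step_arm(deltas=[[0,0,0,-1,0,3,-1],[0,0,0,0,-1,1,-1]])

```text
time_s: 5.8
tcp_pos: [0.61, -0.0658, 0.0823]
eef_rot: [134.8, 0.2, 107.2]
contact_force: [0.1, 0.0, 0.5]
gripper_width: 0.0005
```

```bash
python3 -c "
from st import *"
```

```text
5.8 q [-10.843   9.498 -28.892 -63.84  -21.62   -7.18 ] rot [134.801   0.217 107.152] F [0.096 0.046 0.474]
ledge pos mm [77.028 -0.701 12.292] tilt 45.19965302218798 zdir ledge [ 0.7    0.118 -0.705] xdir [-0.169  0.986 -0.004]
```

>>> step_arm(deltas=[[0,0,0,0,-0.8,0.8,-1],[0,0,0,0,0,0,-1]])

```text
time_s: 6.0
tcp_pos: [0.61, -0.066, 0.0817]
eef_rot: [134.8, 0.2, 107.1]
contact_force: [0.3, 0.1, 0.6]
gripper_width: 0.0001
```

>>> step_arm(deltas=[[0,0,0,0,-0.8,0.8,-1],[0,0,0,0,0,0,-1]])

```text
time_s: 6.2
tcp_pos: [0.6101, -0.0661, 0.0807]
eef_rot: [134.8, 0.3, 107.1]
contact_force: [0.9, 0.5, -0.0]
gripper_width: 0.0004
```

```bash
python3 -c "
from st import *"
```

```text
6.2 q [-11.171   9.712 -28.857 -64.448 -21.733  -6.305] rot [134.751   0.255 107.142] F [ 0.862  0.485 -0.003]
ledge pos mm [77.114 -1.043 10.674] tilt 45.24971076236515 zdir ledge [ 0.7    0.117 -0.704] xdir [-0.169  0.986 -0.004]
```

>>> step_arm(deltas=[[0,0,0,0,-0.8,0.8,-1],[0,0,0,0,0,0,-1]])

```text
time_s: 6.4
tcp_pos: [0.6102, -0.0661, 0.0794]
eef_rot: [134.8, 0.3, 107.1]
contact_force: [-0.1, 0.6, 0.2]
gripper_width: 0.0007
```

>>> step_arm(deltas=[[0,0,0,0,-0.8,0.8,-1],[0,0,0,0,0,0,-1]])

```text
time_s: 6.6
tcp_pos: [0.6102, -0.0662, 0.0781]
eef_rot: [134.8, 0.3, 107.1]
contact_force: [0.1, 0.7, 0.1]
gripper_width: 0.0006
```

```bash
python3 -c "
from st import *"
```

```text
6.6 q [-11.498  10.02  -28.822 -65.113 -21.847  -5.37 ] rot [134.758   0.253 107.138] F [0.097 0.725 0.099]
ledge pos mm [77.172 -1.106  8.141] tilt 45.24281525124118 zdir ledge [ 0.7    0.117 -0.704] xdir [-0.169  0.986 -0.004]
```

>>> step_arm(deltas=[[0,0,0,0,-0.7,0.7,-1],[0,0,0,0,0,0,-1]])

```text
time_s: 6.8
tcp_pos: [0.6102, -0.0661, 0.077]
eef_rot: [134.8, 0.2, 107.1]
contact_force: [-0.0, -0.3, -0.1]
gripper_width: 0.0
```

>>> step_arm(deltas=[[0,0,0,0,-0.7,0.7,-1],[0,0,0,0,0,0,-1]])

```text
time_s: 7.0
tcp_pos: [0.6102, -0.0662, 0.0759]
eef_rot: [134.8, 0.2, 107.1]
contact_force: [0.0, 0.1, 0.5]
gripper_width: 0.0004
```

```bash
python3 -c "
from st import *
im=cv2.cvtColor(r.capture('scene'),cv2.COLOR_RGB2BGR)
cv2.imwrite('pics/s5.png',cv2.resize(im[170:250,240:340],None,fx=7,fy=7,interpolation=cv2.INTER_CUBIC))"
```

```text
7.0 q [-11.785  10.292 -28.798 -65.698 -21.954  -4.543] rot [134.768   0.247 107.14 ] F [0.01  0.131 0.452]
ledge pos mm [77.157 -1.101  5.864] tilt 45.23233146601514 zdir ledge [ 0.7    0.117 -0.704] xdir [-0.169  0.986 -0.004]
```

View pics/s5.png

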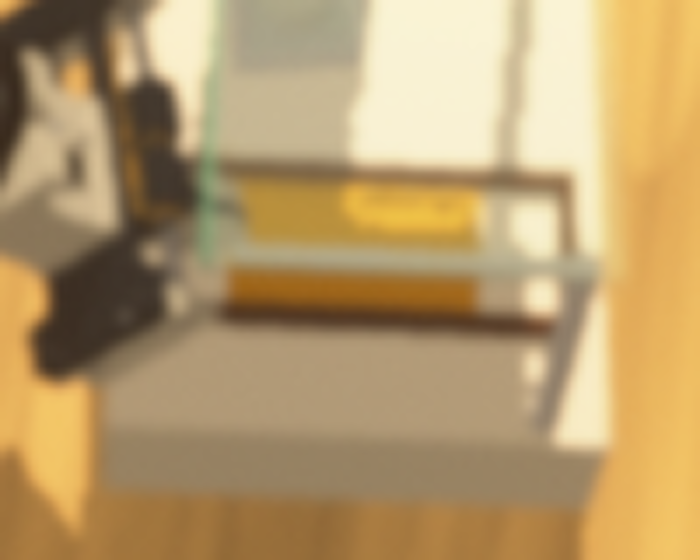

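>>> step_arm(deltas=[[0,0,0,0,-0.6,0.6,-1],[0,0,0,0,0,0,-1]])

```text
time_s: 7.25
tcp_pos: [0.6102, -0.0662, 0.0751]
eef_rot: [134.8, 0.3, 107.1]
contact_force: [0.4, -0.3, 0.4]
gripper_width: 0.0005
```

>>> step_arm(deltas=[[0,0,0,0,-0.5,0.5,-1],[0,0,0,0,0,0,-1]])

```text
time_s: 7.45
tcp_pos: [0.6102, -0.0662, 0.0743]
eef_rot: [134.8, 0.3, 107.1]
contact_force: [0.1, -1.0, -0.1]
gripper_width: 0.0006
```

>>> step_arm(deltas=[[0,0,0,0,-0.5,0.5,-1],[0,0,0,0,0,0,-1]])

```text
time_s: 7.65
tcp_pos: [0.6103, -0.0662, 0.0736]
eef_rot: [134.8, 0.3, 107.1]
contact_force: [0.1, 0.8, 0.1]
gripper_width: 0.0008
```

```bash
python3 -c "
from st import *"
```

```text
7.65 q [-12.11   10.575 -28.765 -66.354 -22.069  -3.614] rot [134.751   0.26  107.136] F [0.086 0.78  0.132]
ledge pos mm [77.293 -1.207  3.633] tilt 45.2492403031002 zdir ledge [ 0.7    0.117 -0.704] xdir [-0.169  0.986 -0.005]
```

>>> step_arm(deltas=[[0,0,0,0,-0.5,0.5,-1],[0,0,0,0,0,0,-1]])

```text
time_s: 7.85
tcp_pos: [0.6103, -0.0662, 0.0728]
eef_rot: [134.8, 0.3, 107.1]
contact_force: [-0.0, -0.2, -1.1]
gripper_width: 0.0002
```

>>> step_arm(deltas=[[0,0,0,0,-0.4,0.4,-1],[0,0,0,0,0,0,-1]])

```text
time_s: 8.05
tcp_pos: [0.6102, -0.0662, 0.0722]
eef_rot: [134.8, 0.3, 107.1]
contact_force: [0.8, 0.2, -0.1]
gripper_width: 0.0002
```

```bash
python3 -c "
from st import *
im=cv2.cvtColor(r.capture('wrist'),cv2.COLOR_RGB2BGR)
cv2.imwrite('pics/w6.png',cv2.resize(im[100:320,120:400],None,fx=2.8,fy=2.7,interpolation=cv2.INTER_CUBIC))"
```

```text
8.05 q [-12.293  10.748 -28.756 -66.73  -22.14   -3.08 ] rot [134.758   0.256 107.14 ] F [ 0.816  0.235 -0.142]
ledge pos mm [77.244 -1.156  2.175] tilt 45.24276975350028 zdir ledge [ 0.7    0.117 -0.704] xdir [-0.169  0.986 -0.004]
```

View pics/w6.png

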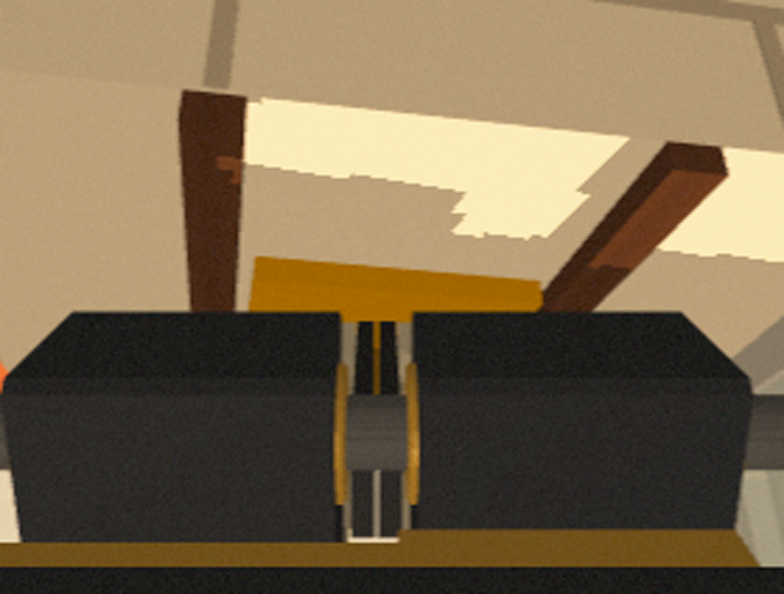

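>>> step_arm(deltas=[[0,0,0,0,-0.5,0.5,-1],[0,0,0,0,0,0,-1]])

```text
time_s: 8.3
tcp_pos: [0.6103, -0.0662, 0.0715]
eef_rot: [134.8, 0.3, 107.1]
contact_force: [-0.1, 0.2, 0.2]
gripper_width: 0.0007
```

>>> step_arm(deltas=[[0,0,0,0,-0.5,0.5,-1],[0,0,0,0,0,0,-1]])

```text
time_s: 8.5
tcp_pos: [0.6103, -0.0662, 0.0708]
eef_rot: [134.7, 0.3, 107.1]
contact_force: [-0.2, 0.1, 0.3]
gripper_width: 0.0007
```

```bash
python3 -c "
from st import *"
```

```text
8.5 q [-12.495  10.926 -28.738 -67.138 -22.214  -2.498] rot [134.748   0.264 107.142] F [-0.217  0.148  0.276]
ledge pos mm [77.324 -1.192  0.771] tilt 45.25215018723285 zdir ledge [ 0.701  0.117 -0.704] xdir [-0.169  0.986 -0.005]
```

```bash
python3 - <<'E'
from st import *
c=info(r,"scene"); im=cv2.cvtColor(r.capture("scene"),cv2.COLOR_RGB2BGR)
x0,y0,s=262,180,14
a=cv2.resize(im[y0:y0+40,x0:x0+55],None,fx=s,fy=s,interpolation=cv2.INTER_CUBIC)
for P,col in((p,(0,0,255)),(p-R[:,2]*.03,(255,0,0)),(p-R[:,2]*.06,(0,255,0)),(m+L@[.0555,-.032,.006],(255,255,0)),(m+L@[.0555,.032,.006],(255,255,0)),(m+L@[.0605,.0,.006],(255,0,255))):
    u=proj(c,P)[0]; cv2.circle(a,(int((u[0]-x0+.5)*s),int((u[1]-y0+.5)*s)),4,col,-1); print(u)
cv2.imwrite("pics/s7.png",a)
E
```

```text
8.5 q [-12.495  10.926 -28.738 -67.138 -22.214  -2.498] rot [134.748   0.264 107.142] F [-0.217  0.148  0.276]
ledge pos mm [77.324 -1.192  0.771] tilt 45.25215018723285 zdir ledge [ 0.701  0.117 -0.704] xdir [-0.169  0.986 -0.005]
[278.303 204.574]
[272.235 202.13 ]
[266.006 199.62 ]
[271.606 211.618]
[272.158 195.037]
[273.372 203.297]
```

View pics/s7.png

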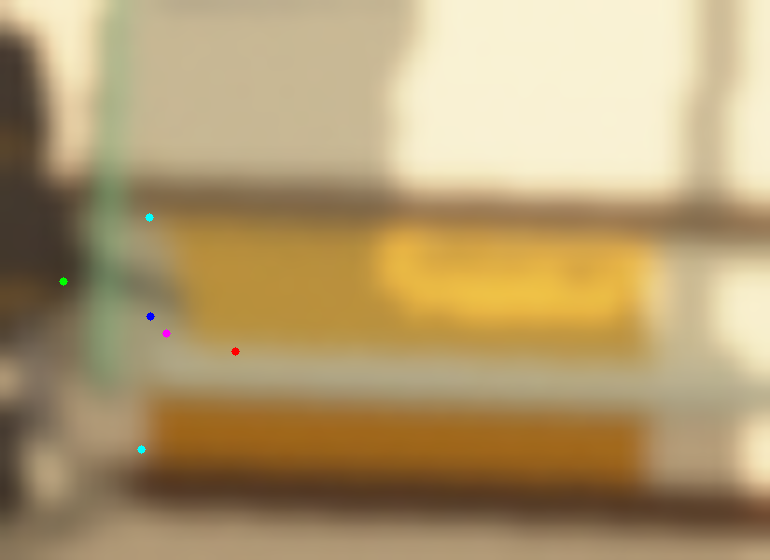

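```bash
python3 - <<'E'
from st import *
c=info(r,"scene"); im=cv2.cvtColor(r.capture("scene"),cv2.COLOR_RGB2BGR)
x0,y0,s=245,185,20
a=cv2.resize(im[y0:y0+30,x0:x0+40],None,fx=s,fy=s,interpolation=cv2.INTER_NEAREST)
a=cv2.convertScaleAbs(a,alpha=1.3)
cv2.imwrite("pics/s8.png",a)
E
```

```text
8.55 q [-12.492  10.925 -28.739 -67.129 -22.213  -2.51 ] rot [134.751   0.263 107.14 ] F [-0.84   0.074  0.125]
ledge pos mm [77.307 -1.208  0.773] tilt 45.249647757836264 zdir ledge [ 0.7    0.117 -0.704] xdir [-0.169  0.986 -0.005]
```

View pics/s8.png

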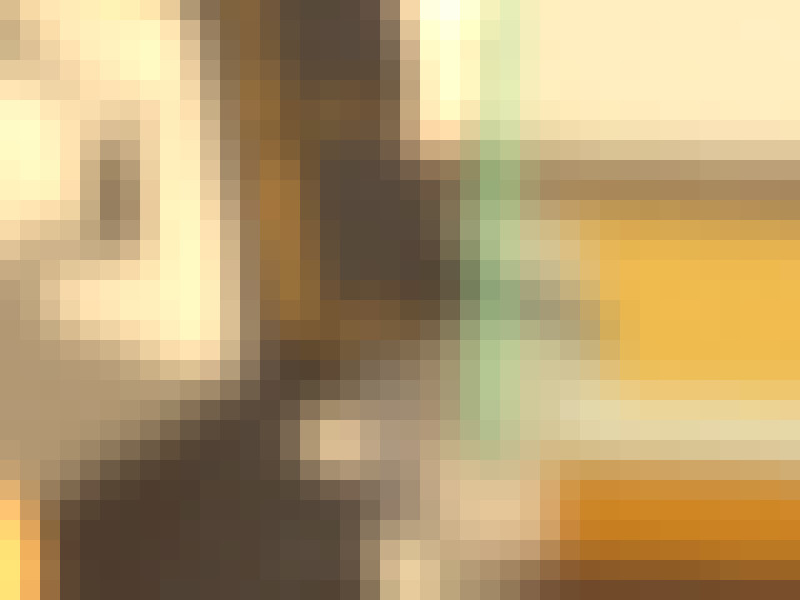

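```bash
python3 - <<'E'
from st import *
c=info(r,"scene"); V=c[3]; print("cam",-V[:3,:3].T@V[:3,3])
for x in(-20,-10,0,10,20):
  for y in(-10,0,10):
    print(x,y,[proj(c,p+R@np.array([x,y,z])/1e3)[0].round(1).tolist() for z in(0,-10,-20)])
E
```

```text
8.6 q [-12.493  10.921 -28.737 -67.127 -22.214  -2.511] rot [134.746   0.266 107.141] F [ 0.492  0.536 -0.781]
ledge pos mm [77.336 -1.23   0.834] tilt 45.25427882536082 zdir ledge [ 0.701  0.117 -0.704] xdir [-0.169  0.986 -0.005]
cam [ 0.664 -0.796  1.372]
-20 -10 [[277.0, 211.0], [275.0, 210.2], [273.0, 209.4]]
-20 0 [[279.2, 209.7], [277.2, 209.0], [275.1, 208.2]]
-20 10 [[281.4, 208.5], [279.4, 207.7], [277.3, 206.9]]
-10 -10 [[276.6, 208.4], [274.6, 207.6], [272.5, 206.8]]
-10 0 [[278.7, 207.2], [276.7, 206.4], [274.7, 205.5]]
-10 10 [[280.9, 205.9], [278.9, 205.1], [276.9, 204.3]]
0 -10 [[276.2, 205.8], [274.2, 205.0], [272.1, 204.2]]
0 0 [[278.3, 204.6], [276.3, 203.8], [274.3, 203.0]]
0 10 [[280.5, 203.3], [278.5, 202.5], [276.4, 201.7]]
10 -10 [[275.7, 203.3], [273.7, 202.5], [271.7, 201.7]]
10 0 [[277.9, 202.0], [275.9, 201.2], [273.9, 200.4]]
10 10 [[280.0, 200.7], [278.0, 199.9], [276.0, 199.1]]
20 -10 [[275.3, 200.7], [273.3, 199.9], [271.3, 199.1]]
20 0 [[277.4, 199.5], [275.4, 198.7], [273.4, 197.8]]
20 10 [[279.6, 198.2], [277.6, 197.4], [275.6, 196.5]]
```

>>> step_arm(deltas=[[0,0,0,0,2.5,-2.5,-1],[0,0,0,-1.2,7,7,-1],[0,0,0,0,0,0,-1]])

```text
time_s: 8.9
tcp_pos: [0.6211, -0.0647, 0.0751]
eef_rot: [134.7, 0.3, 107.1]
contact_force: [-0.3, 0.1, -0.2]
gripper_width: 0.0004
```

```bash
python3 -c "
from st import *"
```

```text
8.9 q [-11.091  11.101 -27.907 -65.51  -21.444  -5.235] rot [134.718   0.28  107.105] F [-0.26   0.072 -0.237]
ledge pos mm [88.233 -1.05   5.1  ] tilt 45.28232847291529 zdir ledge [ 0.701  0.116 -0.704] xdir [-0.169  0.986 -0.005]
```

>>> step_arm(deltas=[[0,0,0,0,-1.5,1.5,-1],[0,0,0,0,-1,1,-1],[0,0,0,0,0,0,-1]])

```text
time_s: 9.2
tcp_pos: [0.6214, -0.064, 0.0711]
eef_rot: [134.7, 0.3, 107.2]
contact_force: [0.1, -0.3, -1.1]
gripper_width: 0.0005
```

>>> step_arm(deltas=[[0,0,0,0,-0.8,0.8,-1],[0,0,0,0,0,0,-1]])

```text
time_s: 9.4
tcp_pos: [0.6212, -0.0641, 0.0696]
eef_rot: [134.7, 0.3, 107.2]
contact_force: [-0.3, -0.4, 0.0]
gripper_width: 0.0003
```

>>> step_arm(deltas=[[0,0,0,0,-0.8,0.8,-1],[0,0,0,0,0,0,-1]])

```text
time_s: 9.6
tcp_pos: [0.6211, -0.0642, 0.0683]
eef_rot: [134.8, 0.3, 107.1]
contact_force: [-0.2, 0.8, -0.2]
gripper_width: 0.0004
```

```bash
python3 -c "
from st import *"
```

```text
9.6 q [-11.88   11.898 -27.843 -67.236 -21.758  -2.812] rot [134.754   0.259 107.149] F [-0.224  0.816 -0.165]
ledge pos mm [88.248 -0.584 -1.695] tilt 45.246800730737036 zdir ledge [ 0.7    0.117 -0.704] xdir [-0.169  0.986 -0.005]
```

>>> step_arm(deltas=[[0,0,0,0,-0.7,0.7,-1],[0,0,0,0,0,0,-1]])

```text
time_s: 9.8
tcp_pos: [0.6211, -0.0643, 0.0673]
eef_rot: [134.7, 0.3, 107.1]
contact_force: [0.0, 0.3, -0.1]
gripper_width: 0.0005
```

>>> step_arm(deltas=[[0,0,0,0,-0.7,0.7,-1],[0,0,0,0,0,0,-1]])

```text
time_s: 10.0
tcp_pos: [0.6211, -0.0643, 0.0662]
eef_rot: [134.7, 0.3, 107.1]
contact_force: [0.7, -0.3, 0.4]
gripper_width: 0.0003
```

```bash
python3 - <<'E'
from st import *
c=info(r,"scene"); im=cv2.cvtColor(r.capture("scene"),cv2.COLOR_RGB2BGR)
x0,y0,s=245,185,20
a=cv2.resize(im[y0:y0+30,x0:x0+40],None,fx=s,fy=s,interpolation=cv2.INTER_NEAREST)
cv2.imwrite("pics/s9.png",a); print(proj(c,p))
E
```

```text
10.0 q [-12.169  12.147 -27.825 -67.819 -21.866  -1.991] rot [134.746   0.263 107.141] F [ 0.672 -0.311  0.413]
ledge pos mm [88.247 -0.672 -3.751] tilt 45.255061959267735 zdir ledge [ 0.701  0.117 -0.704] xdir [-0.169  0.986 -0.005]
[[281.482 205.229]]
```

View pics/s9.png

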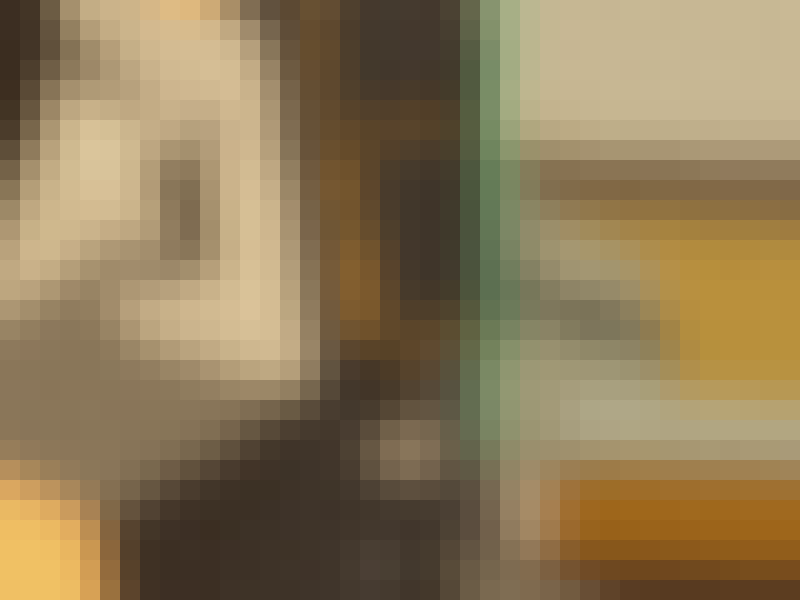

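>>> step_arm(deltas=[[0,0,0,0,-0.7,0.7,-1],[0,0,0,0,0,0,-1]])

```text
time_s: 10.25
tcp_pos: [0.6212, -0.0643, 0.0653]
eef_rot: [134.7, 0.3, 107.1]
contact_force: [-0.7, -0.6, 0.4]
gripper_width: 0.0005
```

>>> step_arm(deltas=[[0,0,0,0,-0.7,0.7,-1],[0,0,0,0,0,0,-1]])

```text
time_s: 10.45
tcp_pos: [0.6212, -0.0643, 0.0643]
eef_rot: [134.7, 0.3, 107.1]
contact_force: [-0.4, 0.0, -0.8]
gripper_width: 0.0006
```

>>> step_arm(deltas=[[0,0,0,0,-0.7,0.7,-1],[0,0,0,0,0,0,-1]])

```text
time_s: 10.65
tcp_pos: [0.6212, -0.0643, 0.0632]
eef_rot: [134.7, 0.3, 107.1]
contact_force: [0.0, -0.6, -0.5]
gripper_width: 0.0005
```

```bash
python3 -c "
from st import *"
```

```text
10.65 q [-12.583  12.53  -27.793 -68.676 -22.023  -0.777] rot [134.736   0.272 107.14 ] F [ 0.011 -0.632 -0.522]
ledge pos mm [88.358 -0.725 -6.841] tilt 45.26434613975739 zdir ledge [ 0.701  0.117 -0.704] xdir [-0.169  0.986 -0.005]
```

```bash
python3 - <<'E'
import cv2
im=cv2.imread("pics/wrist0.png")[205:315,90:270]; cv2.imwrite("pics/z0.png",cv2.resize(im,None,fx=4.4,fy=4.4,interpolation=cv2.INTER_NEAREST))
im=cv2.imread("pics/w3.png")[205:305,205:305]; cv2.imwrite("pics/z1.png",cv2.resize(im,None,fx=6,fy=6,interpolation=cv2.INTER_NEAREST))
E
```

```text
(no output)
```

View pics/z0.png

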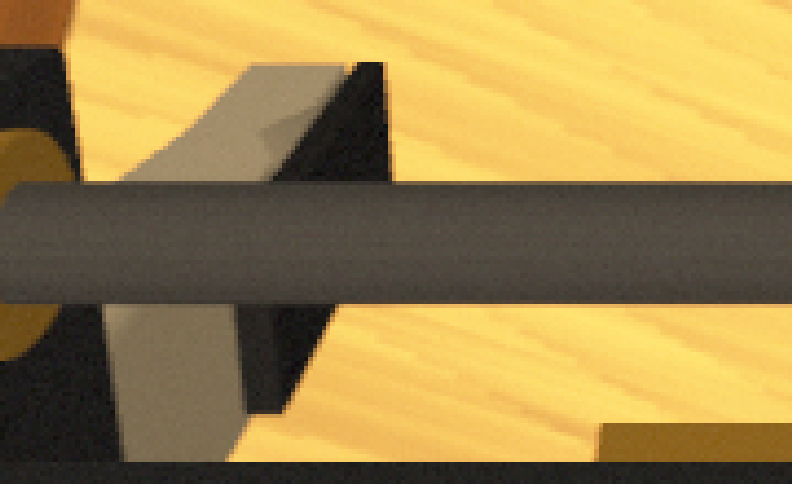

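View pics/z1.png

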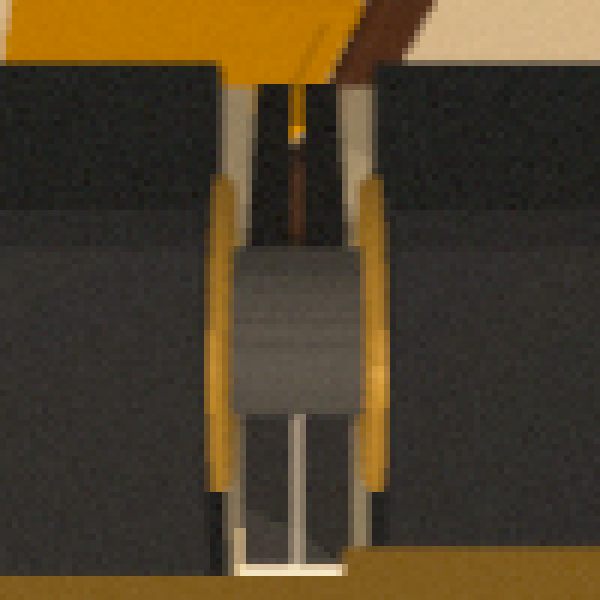

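>>> step_arm(deltas=[[0.035,0,0,0,1.5,1.5,-1],[0.035,0,0,0,1.5,1.5,-1],[0,0,0,0,0,0,-1]])

```text
time_s: 10.95
tcp_pos: [0.6255, -0.0645, 0.063]
eef_rot: [138.9, 0.3, 107.0]
contact_force: [-0.9, 1.0, 0.7]
gripper_width: 0.0005
```

```bash
python3 -c "
from st import *
im=cv2.cvtColor(r.capture('wrist'),cv2.COLOR_RGB2BGR)
cv2.imwrite('pics/w10.png',im)
im=im[170:310,190:320]; cv2.imwrite('pics/z2.png',cv2.resize(im,None,fx=4.2,fy=4.2,interpolation=cv2.INTER_NEAREST))"
```

```text
10.95 q [ -4.08   11.957 -28.471 -53.218 -16.926 -21.672] rot [138.86    0.264 106.981] F [-0.947  0.992  0.698]
ledge pos mm [92.597 -1.464 -7.   ] tilt 41.140389167703034 zdir ledge [ 0.649  0.106 -0.753] xdir [-0.166  0.986 -0.005]
```

View pics/z2.png

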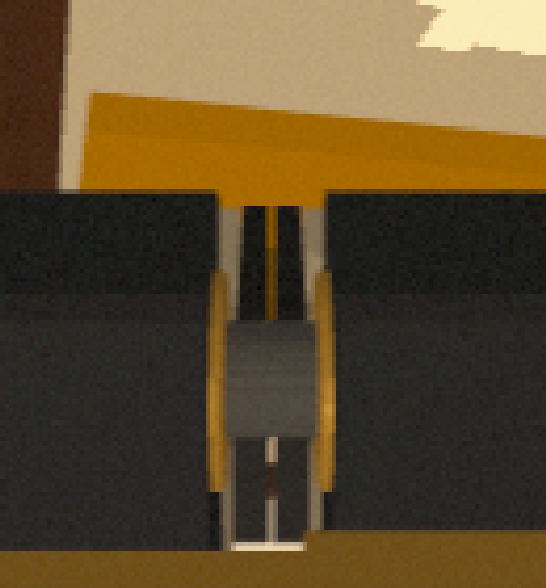

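```bash
python3 - <<'E'
from st import *
c=info(r,"wrist")
for z in(.07,.073,.076,.08): print(z,(cast(c,[[254,219.5],[254,200],[254,198]],z)-m)@L*1000)
# tip heel candidates
for t in(10,15,20,25,30):
    print(t,((p+R@np.array([0,-9.5,-t])/1e3)-m)@L*1000, proj(c,p+R@np.array([0,-9.5,-t])/1e3), ((p+R@np.array([0,-39,-66])/1e3)-m)@L*1000)
E
```

```text
11.0 q [ -4.183  11.966 -28.492 -53.484 -17.008 -21.312] rot [138.847   0.246 107.028] F [-0.547  1.053 -0.643]
ledge pos mm [91.962 -0.969 -7.492] tilt 41.153864233482096 zdir ledge [ 0.649  0.107 -0.753] xdir [-0.167  0.986 -0.004]
0.07 [[81.489 -2.76   0.   ]
 [57.943 -6.726  0.   ]
 [55.808 -7.086  0.   ]]
0.073 [[75.74  -3.715  3.   ]
 [53.013 -7.544  3.   ]
 [50.953 -7.891  3.   ]]
0.076 [[69.99  -4.671  6.   ]
 [48.083 -8.361  6.   ]
 [46.097 -8.696  6.   ]]
0.08 [[62.324 -5.945 10.   ]
 [41.51  -9.452 10.   ]
 [39.624 -9.769 10.   ]]
10 [78.421 -3.26  -6.214] [[254.066 208.471]] [ 20.172 -13.042  16.537]
15 [75.174 -3.795 -2.45 ] [[254.062 211.181]] [ 20.172 -13.042  16.537]
20 [71.927 -4.329  1.315] [[254.058 214.037]] [ 20.172 -13.042  16.537]
25 [68.681 -4.863  5.08 ] [[254.054 217.052]] [ 20.172 -13.042  16.537]
30 [65.434 -5.398  8.845] [[254.049 220.239]] [ 20.172 -13.042  16.537]
```

>>> step_arm(deltas=[[0,0,0,0,-0.8,1.2,-1],[0,0,0,0,-0.8,1.2,-1],[0,0,0,0,0,0,-1]])

```text
time_s: 11.3
tcp_pos: [0.6242, -0.0636, 0.0587]
eef_rot: [138.8, 0.2, 107.1]
contact_force: [0.5, 0.7, 0.2]
gripper_width: 0.0005
```

>>> step_arm(deltas=[[0,0,0,0,-0.6,0.8,-1],[0,0,0,0,0,0,-1]])

```text
time_s: 11.5
tcp_pos: [0.6245, -0.064, 0.0581]
eef_rot: [138.7, 0.2, 107.0]
contact_force: [-1.2, 1.6, 3.3]
gripper_width: 0.0002
```

```bash
python3 -c "
from st import *"
```

```text
11.5 q [ -4.985  12.454 -28.28  -55.275 -17.339 -19.024] rot [138.724   0.152 106.985] F [-1.247  1.607  3.274]
ledge pos mm [ 91.639  -0.789 -11.858] tilt 41.27666152139481 zdir ledge [ 0.651  0.108 -0.752] xdir [-0.167  0.986 -0.003]
```

>>> step_arm(deltas=[[0,0,0,0.7,-3,-2.5,-1],[0,0,0,1,-4.6,-3.7,-1],[0,0,0,1,-4.6,-3.7,-1],[0,0,0,1,-4.6,-3.7,-1],[0,0,0,0,0,0,-1]])

```text
time_s: 12.0
tcp_pos: [0.6025, -0.0684, 0.0587]
eef_rot: [138.5, 0.3, 106.9]
contact_force: [-0.5, 0.0, 2.1]
gripper_width: 0.0003
```

```bash
python3 -c "
from st import *
im=cv2.cvtColor(r.capture('wrist'),cv2.COLOR_RGB2BGR)
im=im[140:310,150:350]; cv2.imwrite('pics/z3.png',cv2.resize(im,None,fx=3.5,fy=3.5,interpolation=cv2.INTER_NEAREST))"
```

```text
12.0 q [ -6.786  10.917 -29.982 -57.319 -18.157 -15.684] rot [138.532   0.284 106.869] F [-0.527  0.018  2.103]
ledge pos mm [ 69.261  -2.332 -11.271] tilt 41.46898889944291 zdir ledge [ 0.654  0.105 -0.749] xdir [-0.165  0.986 -0.005]
```

View pics/z3.png

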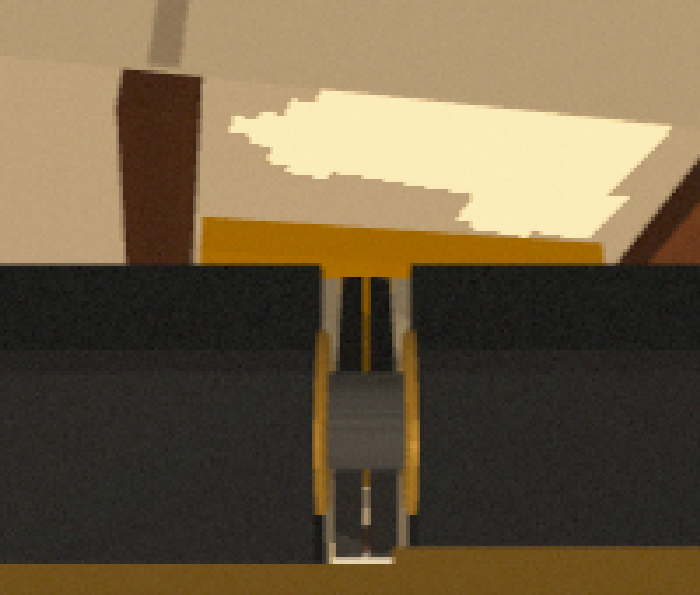

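```bash
cat >> st.py <<'E'
def near(x1,y1,x2,y2,x0,y0,s,z=.07):
    c=info(r,"wrist"); P=(cast(c,[uc(x1,y1,x0,y0,s),uc(x2,y2,x0,y0,s)],z)-m)@L*1000; print("near",P)
E
python3 -c "
from st import *
near(203,218,600,243,150,140,3.5)"
```

```text
12.05 q [ -6.768  10.937 -29.971 -57.299 -18.16  -15.715] rot [138.547   0.272 106.879] F [-1.193  0.383  1.83 ]
ledge pos mm [ 69.366  -2.227 -11.392] tilt 41.45399834284377 zdir ledge [ 0.654  0.106 -0.749] xdir [-0.165  0.986 -0.005]
near [[ 34.789 -33.512   0.   ]
 [ 31.855  29.854   0.   ]]
```

>>> step_arm(deltas=[[0,0,0,1.4,-5.2,-4.2,-1],[0,0,0,1.4,-5.2,-4.2,-1],[0,0,0,1.4,-5.2,-4.2,-1],[0,0,0,1.4,-5.2,-4.2,-1],[0,0,0,1.4,-5.2,-4.2,-1],[0,0,0,1.4,-5.2,-4.2,-1],[0,0,0,0,0,0,-1]])

```text
time_s: 12.75
tcp_pos: [0.5604, -0.0725, 0.0586]
eef_rot: [138.3, 0.4, 106.9]
contact_force: [-0.2, 0.7, 4.0]
gripper_width: 0.0005
```

```bash
python3 -c "
from st import *
im=cv2.cvtColor(r.capture('wrist'),cv2.COLOR_RGB2BGR)
im=im[140:310,150:350]; cv2.imwrite('pics/z4.png',cv2.resize(im,None,fx=3.5,fy=3.5,interpolation=cv2.INTER_NEAREST))"
```

```text
12.75 q [-10.034   8.045 -33.303 -60.523 -19.885 -10.04 ] rot [138.323   0.394 106.85 ] F [-0.181  0.74   3.984]
ledge pos mm [ 26.971  -0.998 -11.377] tilt 41.67820630448453 zdir ledge [ 0.657  0.104 -0.747] xdir [-0.164  0.986 -0.007]
```

View pics/z4.png

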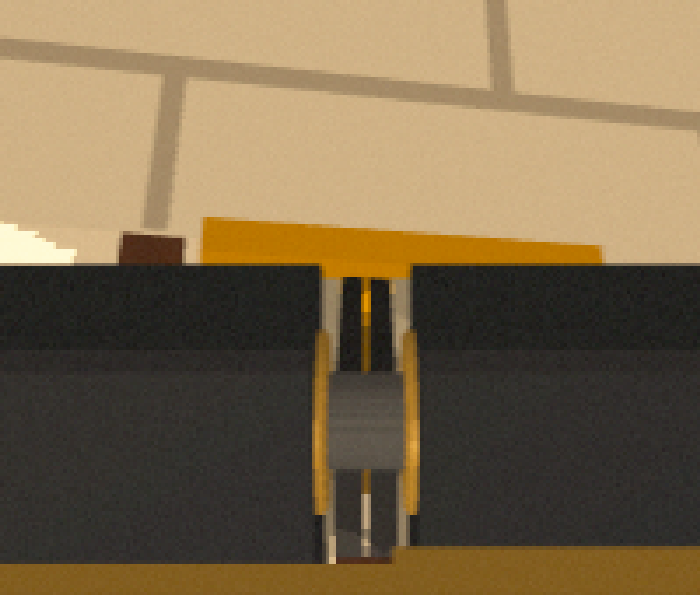

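>>> step_arm(deltas=[[0,0,0,0,2.6,-3,-1],[0,0,0,0,2.6,-3,-1],[0,0,0,-1.9,8.7,7.8,-1],[0,0,0,-1.9,8.7,7.8,-1],[0,0,0,-1.9,8.7,7.8,-1],[0,0,0,-1.9,8.7,7.8,-1],[0,0,0,-1.9,8.7,7.8,-1],[0,0,0,0,0,0,-1]])

```text
time_s: 13.6
tcp_pos: [0.6204, -0.0626, 0.0612]
eef_rot: [138.9, 0.1, 107.0]
contact_force: [0.1, 0.5, -0.3]
gripper_width: 0.0005
```

```bash
python3 -c "
from st import *
print('heel',((p+R@np.array([0,-9.5,-28])/1e3)-m)@L*1000)
im=cv2.cvtColor(r.capture('wrist'),cv2.COLOR_RGB2BGR)
cv2.imwrite('pics/w11.png',im)"
```

```text
13.6 q [ -4.259  11.758 -28.885 -54.028 -16.987 -20.823] rot [138.864   0.129 106.954] F [ 0.126  0.495 -0.336]
ledge pos mm [87.765  1.113 -8.757] tilt 41.13640731924084 zdir ledge [ 0.649  0.108 -0.753] xdir [-0.166  0.986 -0.002]
heel [62.54  -3.099  6.081]
```

View pics/w11.png

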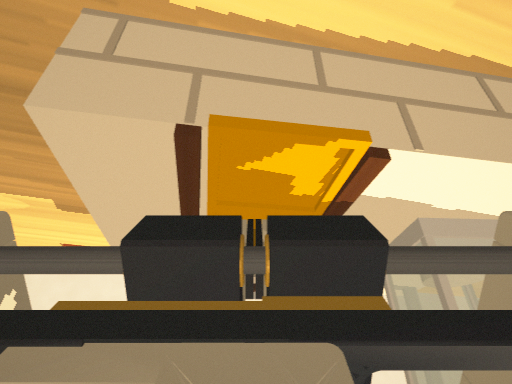

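```bash
python3 -c "
from st import *
c=info(r,'wrist'); print((cast(c,[[209,115],[371,131]],.07)-m)@L*1000)"
```

```text
13.65 q [ -4.288  11.72  -28.952 -54.064 -17.014 -20.775] rot [138.89    0.106 106.953] F [-0.336 -0.091  0.395]
ledge pos mm [86.894  1.27  -8.978] tilt 41.11007052605324 zdir ledge [ 0.649  0.108 -0.753] xdir [-0.166  0.986 -0.002]
[[ -8.293 -31.952   0.   ]
 [-10.558  32.646   0.   ]]
```

>>> step_arm(deltas=[[0,0,0,0,-0.9,1.2,-1],[0,0,0,0,-0.7,0.8,-1],[0,0,0,0,0,0,-1]])

```text
time_s: 13.95
tcp_pos: [0.6187, -0.0623, 0.0576]
eef_rot: [139.0, 0.1, 107.0]
contact_force: [-0.2, 0.3, 0.2]
gripper_width: 0.0002
```

```bash
python3 -c "
from st import *
print('heel',((p+R@np.array([0,-9.5,-28])/1e3)-m)@L*1000)"
```

```text
13.95 q [ -4.624  12.041 -28.905 -54.899 -17.114 -19.674] rot [138.951   0.07  106.963] F [-0.172  0.262  0.21 ]
ledge pos mm [ 86.129   1.62  -12.378] tilt 41.049262821530135 zdir ledge [ 0.648  0.108 -0.754] xdir [-0.166  0.986 -0.001]
heel [60.929 -2.607  2.5  ]
```

>>> step_arm(deltas=[[0,0,0,0.7,-3.3,-2.3,-1],[0,0,0,1,-4.7,-3.8,-1],[0,0,0,1,-4.7,-3.8,-1],[0,0,0,1,-4.7,-3.8,-1],[0,0,0,1,-4.7,-3.8,-1],[0,0,0,0,0,0,-1]])

```text
time_s: 14.55
tcp_pos: [0.5879, -0.0672, 0.0577]
eef_rot: [138.8, 0.1, 106.9]
contact_force: [1.3, 0.7, 0.8]
gripper_width: 0.0006
```

```bash
python3 -c "
from st import *
print('heel',((p+R@np.array([0,-9.5,-28])/1e3)-m)@L*1000)
im=cv2.cvtColor(r.capture('wrist'),cv2.COLOR_RGB2BGR)
cv2.imwrite('pics/w12.png',im)"
```

```text
14.55 q [ -6.976   9.952 -31.267 -57.495 -18.292 -15.386] rot [138.808   0.133 106.873] F [1.279 0.729 0.794]
ledge pos mm [ 55.004   0.766 -12.33 ] tilt 41.192368348367225 zdir ledge [ 0.65   0.107 -0.753] xdir [-0.165  0.986 -0.002]
heel [29.758 -3.412  2.483]
```

View pics/w12.png

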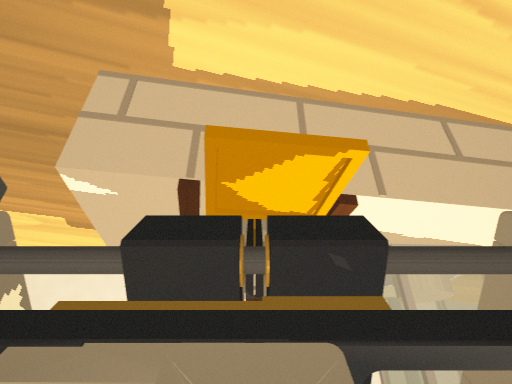

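```bash
python3 -c "
from st import *
c=info(r,'wrist'); print((cast(c,[[206,126],[369,141]],.07)-m)@L*1000)"
```

```text
14.6 q [ -6.961   9.972 -31.242 -57.474 -18.284 -15.413] rot [138.808   0.138 106.878] F [ 0.227 -1.098 -0.081]
ledge pos mm [ 55.304   0.722 -12.317] tilt 41.19233595266674 zdir ledge [ 0.65   0.107 -0.753] xdir [-0.165  0.986 -0.002]
[[-37.481 -33.116   0.   ]
 [-39.932  31.711   0.   ]]
```

>>> step_arm(deltas=[[0,0,0,0,3.3,-3.8,-1],[0,0,0,0,3.3,-3.8,-1],[0,0,0,0,3,-4,-1],[0,0,0,3.6,-11,-20.3,-1],[0,0,0,3.6,-11,-20.3,-1],[0,0,0,3.6,-11,-20.3,-1],[0,0,0,3.6,-11,-20.3,-1],[0,0,0,3.6,-11,-20.3,-1],[0,0,0,0,0,0,-1]])

```text
time_s: 15.5
tcp_pos: [0.4732, -0.0814, 0.1114]
eef_rot: [139.2, -0.1, 106.9]
contact_force: [0.2, -0.4, -0.4]
gripper_width: 0.0008
```

```bash
python3 -c "
from st import *
to([-.05,-.0,.1],99.6,0)"
```

```text
15.5 q [ -4.782  -6.587 -42.297 -42.934 -20.843 -32.264] rot [139.201  -0.061 106.919] F [ 0.177 -0.352 -0.396]
ledge pos mm [-60.622   1.381  41.395] tilt 40.79928958920864 zdir ledge [ 0.644  0.109 -0.757] xdir [-0.165  0.986  0.001]
shift now-tool [ -3.057  46.052 -37.671] rot [ 0.711 -0.046  0.122]
```

>>> step_arm(deltas=[[0,0,0,0,20,-22,-1],[0.05,-0.005,0.012,0,20,-22,-1],[0.08,-0.005,0.014,0,0,0,1],[0.08,-0.005,0.014,0,0,0,1],[0.08,-0.005,0.014,0,0,0,1],[0.08,-0.005,0.014,0,0,0,1],[0.08,-0.005,0.014,0,0,0,1],[0.08,-0.005,0.014,0,0,0,1],[0.08,-0.005,0.014,0,0,0,1],[0.07,-0.005,0.014,0,0,0,1]])

```text
time_s: 16.5
tcp_pos: [0.4703, -0.0821, 0.1501]
eef_rot: [177.5, -0.5, 100.0]
contact_force: [0.9, 0.9, 0.0]
gripper_width: 0.0588
```

```bash
python3 -c "
from st import *
to([-.02,-.0,.1],99.6,0)
for n in('wrist','top'):
    im=cv2.cvtColor(r.capture(n),cv2.COLOR_RGB2BGR)
    cv2.imwrite(f'pics/{n}13.png',im)"
```

```text
16.5 q [ 13.481   2.395 -29.033  -0.399 -56.016 -93.244] rot [177.468  -0.484 100.032] F [0.948 0.949 0.023]
ledge pos mm [-63.59    1.132  80.07 ] tilt 2.577594044228123 zdir ledge [ 0.044  0.01  -0.999] xdir [-0.046  0.999  0.008]
shift now-tool [ -2.964  44.331 -18.015] rot [ 0.044 -0.009  0.007]
```

View pics/wrist13.png

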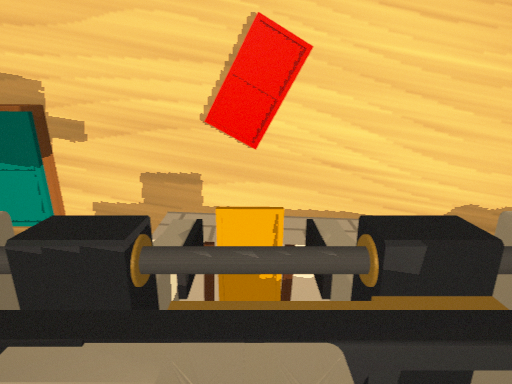

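View pics/top13.png

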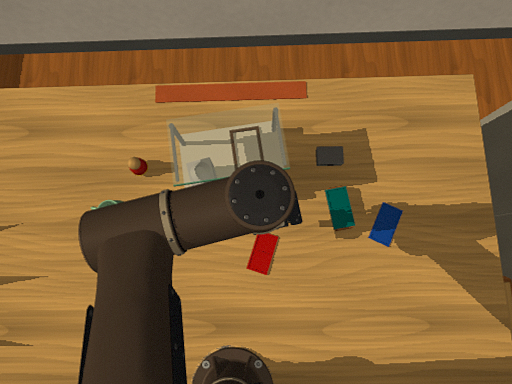

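```bash
python3 - <<'E'
from st import *
im=cv2.imread("pics/wrist13.png"); c=info(r,"wrist")
hsv=cv2.cvtColor(im,cv2.COLOR_BGR2HSV)
a=cv2.resize(im[195:305,190:320],None,fx=5,fy=5,interpolation=cv2.INTER_NEAREST); cv2.imwrite("pics/z13.png",a)
mk=cv2.inRange(hsv,(15,200,100),(30,255,255)); mk[:200]=0; mk[244:]=0; mk[:,:195]=0; mk[:,310:]=0
ys,xs=np.nonzero(mk)
top=np.array([[u,ys[xs==u].min()-.5] for u in range(222,280)]); 
l=np.array([[xs[ys==v].min()-.5,v] for v in range(212,243)]); rr=np.array([[xs[ys==v].max()+.5,v] for v in range(212,243)])
for n,q,z in(("near",top,.07),("near76",top,.076),("left-img",l,.076),("right-img",rr,.076)):
    P=(cast(c,q,z)-m)@L*1000; vx=cv2.fitLine(P[:,:2].astype(np.float32),cv2.DIST_HUBER,0,.01,.01).ravel(); print(n,vx,P[0],P[-1])
E
```

```text
16.6 q [ 13.488   2.564 -28.956  -0.379 -55.919 -93.231] rot [177.462  -0.467 100.061] F [-0.172 -0.109 -0.281]
ledge pos mm [-62.124   1.218  79.419] tilt 2.5801526929634298 zdir ledge [ 0.044  0.01  -0.999] xdir [-0.046  0.999  0.008]
near [  0.042  -0.999 -38.213  -0.699] [-37.08 -27.51   0.  ] [-39.371  26.712   0.   ]
near76 [  0.042  -0.999 -40.92    6.941] [-39.487 -26.973   6.   ] [-41.726  26.012   6.   ]
left-img [  0.999   0.048 -18.858 -32.415] [-33.666 -33.907   6.   ] [ -2.358 -31.836   6.   ]
right-img [  0.999   0.035 -22.83   31.082] [-36.381  30.624   6.   ] [-4.981 32.048  6.   ]
```

View pics/z13.png

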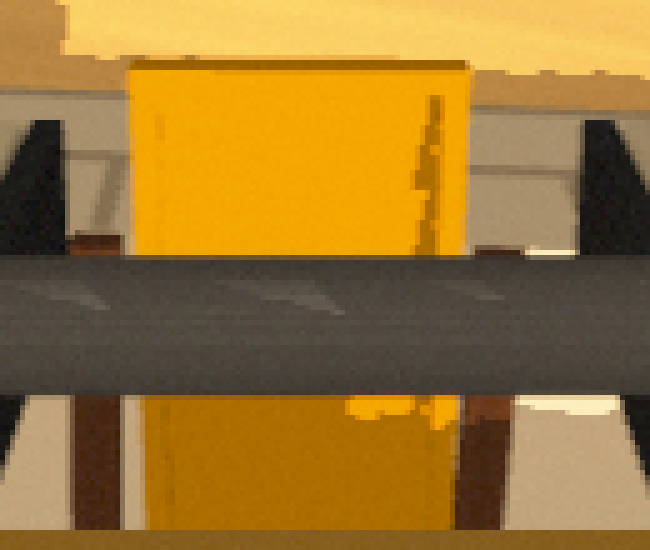

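>>> step_arm(deltas=[[0.044,-0.009,0.004,-2,10,10,1],[0,0,0,-1,14,10,1],[0,0,0,-1,14,10,1],[0,0,0,0,4,10,1],[0,0,0,0,0,0,1]])

```text
time_s: 17.1
tcp_pos: [0.515, -0.0772, 0.1057]
eef_rot: [-179.9, -0.1, 99.9]
contact_force: [-0.2, 0.3, -0.4]
gripper_width: 0.0874
```

```bash
python3 -c "
from st import *
to([-.02,-.0008,-.0295],99.8,0)"
```

```text
17.1 q [ 13.01   10.825 -25.775  -0.107 -53.475 -93.069] rot [-179.92    -0.082   99.878] F [-0.231  0.309 -0.407]
ledge pos mm [-18.605   0.176  35.653] tilt 0.11440936545656182 zdir ledge [-0.001  0.001 -1.   ] xdir [-0.043  0.999  0.001]
shift now-tool [-1.008 -1.346 65.154] rot [-0.001 -0.001  0.001]
```

>>> step_arm(deltas=[[0,0,0,-0.5,-0.7,11,1],[0,0,0,-0.5,-0.7,11,1],[0,0,0,0,0,11,1],[0,0,0,0,0,11,1],[0,0,0,0,0,10,1],[0,0,0,0,0,0,1]])

```text
time_s: 17.7
tcp_pos: [0.5113, -0.0788, 0.0477]
eef_rot: [-180.0, -0.1, 99.9]
contact_force: [0.2, 0.4, -0.8]
gripper_width: 0.0876
```

```bash
python3 -c "
from st import *
to([-.02,-.0008,-.0295],99.8,0)
im=cv2.cvtColor(r.capture('wrist'),cv2.COLOR_RGB2BGR)
cv2.imwrite('pics/w14.png',im)
im=cv2.cvtColor(r.capture('scene'),cv2.COLOR_RGB2BGR)
cv2.imwrite('pics/s14.png',cv2.resize(im[170:250,220:320],None,fx=7,fy=7,interpolation=cv2.INTER_CUBIC))"
```

```text
17.7 q [ 12.899  14.563 -30.055  -0.172 -45.395 -92.922] rot [-179.981   -0.121   99.856] F [ 0.163  0.41  -0.782]
ledge pos mm [-22.543  -0.89  -22.3  ] tilt 0.12283186303759543 zdir ledge [-0.     0.002 -1.   ] xdir [-0.043  0.999  0.002]
shift now-tool [-0.034  2.547  7.199] rot [-0.    -0.002  0.001]
```

View pics/w14.png

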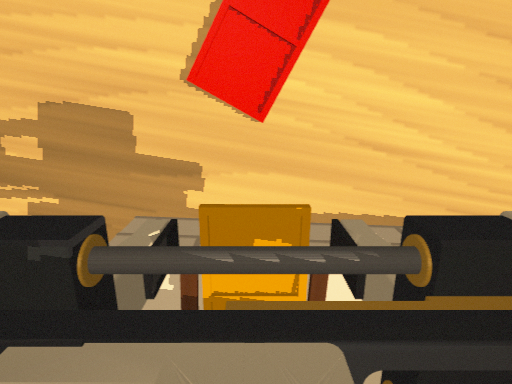

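View pics/s14.png

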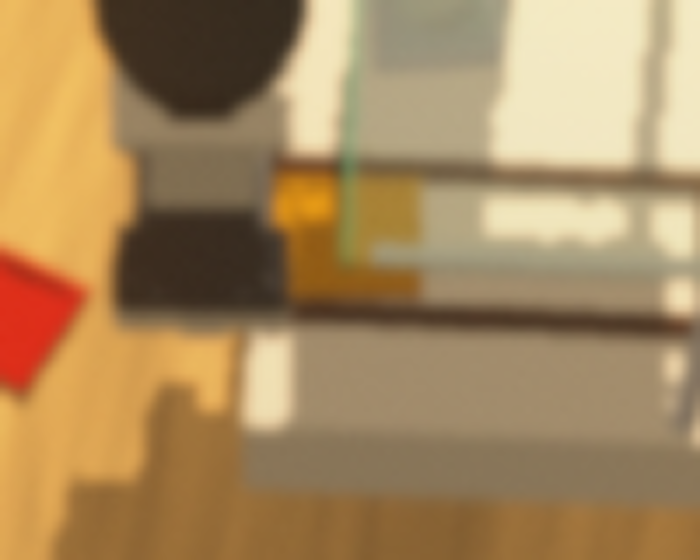

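>>> step_arm(deltas=[[0,0,0,0,1.5,3.3,1],[0,0,0,0,1,3,1],[0,0,0,0,0,0,1]])

```text
time_s: 18.1
tcp_pos: [0.5162, -0.078, 0.0434]
eef_rot: [179.8, -0.1, 99.9]
contact_force: [-0.6, -0.1, -0.0]
gripper_width: 0.0877
```

```bash
python3 -c "
from st import *
to([-.02,-.0008,-.029],99.8,0)"
```

```text
18.1 q [ 12.886  15.155 -29.953  -0.124 -44.663 -92.906] rot [179.776  -0.099  99.892] F [-0.619 -0.053 -0.029]
ledge pos mm [-17.54   -0.774 -26.588] tilt 0.2444532635904645 zdir ledge [ 0.004  0.002 -1.   ] xdir [-0.043  0.999  0.002]
shift now-tool [ 0.077 -2.468  2.402] rot [ 0.004 -0.002  0.002]
```

>>> step_arm(deltas=[[0.004,0,0,0,-1,2,1],[0,0,0,0,0,0,1]])

```text
time_s: 18.3
tcp_pos: [0.5154, -0.0781, 0.0415]
eef_rot: [180.0, -0.1, 99.9]
contact_force: [-1.0, -0.0, 0.6]
gripper_width: 0.0874
```

```bash
python3 -c "
from st import *
to([-.02,-.0008,-.029],99.8,0)"
```

```text
18.3 q [ 12.885  15.361 -29.974  -0.137 -44.655 -92.885] rot [179.994  -0.097  99.903] F [-1.007 -0.013  0.55 ]
ledge pos mm [-18.341  -0.786 -28.475] tilt 0.09726613027806597 zdir ledge [ 0.     0.002 -1.   ] xdir [-0.044  0.999  0.002]
shift now-tool [ 0.058 -1.658  0.525] rot [ 0.    -0.002  0.002]
```

Good. Close with 20 N.

>>> step_arm(deltas=[[0,0,0,0,0,0,-1],[0,0,0,0,0,0,-1],[0,0,0,0,0,0,-1],[0,0,0,0,0,0,-1],[0,0,0,0,0,0,-1]], squeeze=20)

```text
time_s: 18.8
tcp_pos: [0.5156, -0.0781, 0.0418]
eef_rot: [180.0, -0.1, 99.9]
contact_force: [0.2, -0.3, -0.4]
gripper_width: 0.0635
```

```bash
python3 -c "
from st import *
print(s['gripper_width'])
im=cv2.cvtColor(r.capture('wrist'),cv2.COLOR_RGB2BGR)
cv2.imwrite('pics/w15.png',im)"
```

```text
18.8 q [ 12.886  15.336 -29.964  -0.135 -44.659 -92.888] rot [179.964  -0.097  99.901] F [ 0.185 -0.295 -0.377]
ledge pos mm [-18.17   -0.78  -28.207] tilt 0.10355917518126898 zdir ledge [ 0.001  0.002 -1.   ] xdir [-0.044  0.999  0.002]
0.0635216526763955
```

View pics/w15.png

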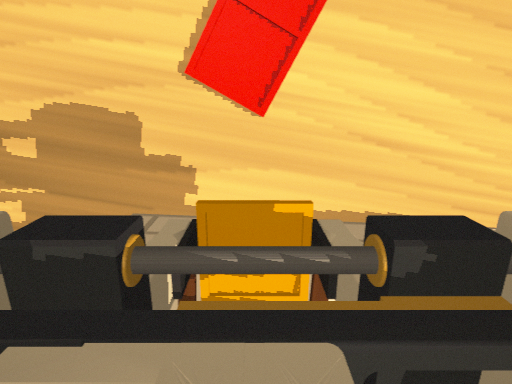

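>>> step_arm(deltas=[[0,0,0,0,0,-2,-1],[0,0,0,0,0,-4,-1],[0,0,0,0,0,-6,-1],[0,0,0,0,0,-8,-1],[0,0,0,0,0,0,-1]], squeeze=25)

```text
time_s: 19.35
tcp_pos: [0.5155, -0.0782, 0.0636]
eef_rot: [180.0, -0.1, 99.9]
contact_force: [0.9, 0.3, 0.2]
gripper_width: 0.0639
```

```bash
python3 -c "
from st import *
print(s['gripper_width'])
im=cv2.cvtColor(r.capture('wrist'),cv2.COLOR_RGB2BGR)
cv2.imwrite('pics/w16.png',im)
im=cv2.cvtColor(r.capture('scene'),cv2.COLOR_RGB2BGR)
cv2.imwrite('pics/s16.png',cv2.resize(im[170:250,220:320],None,fx=7,fy=7,interpolation=cv2.INTER_CUBIC))"
```

```text
19.35 q [ 12.879  13.685 -28.62   -0.123 -47.675 -92.892] rot [179.985  -0.092  99.904] F [0.918 0.293 0.18 ]
ledge pos mm [-18.303  -0.877  -6.365] tilt 0.09318964829187527 zdir ledge [ 0.     0.002 -1.   ] xdir [-0.044  0.999  0.002]
0.06386923874880426
```

View pics/w16.png

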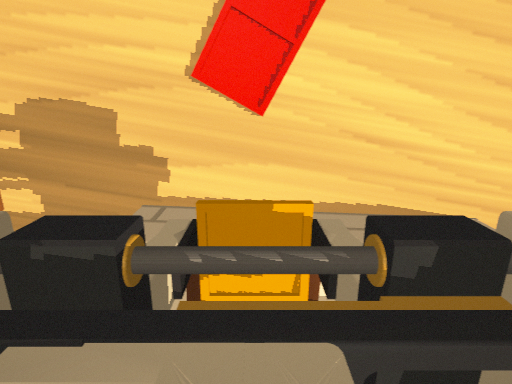

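View pics/s16.png

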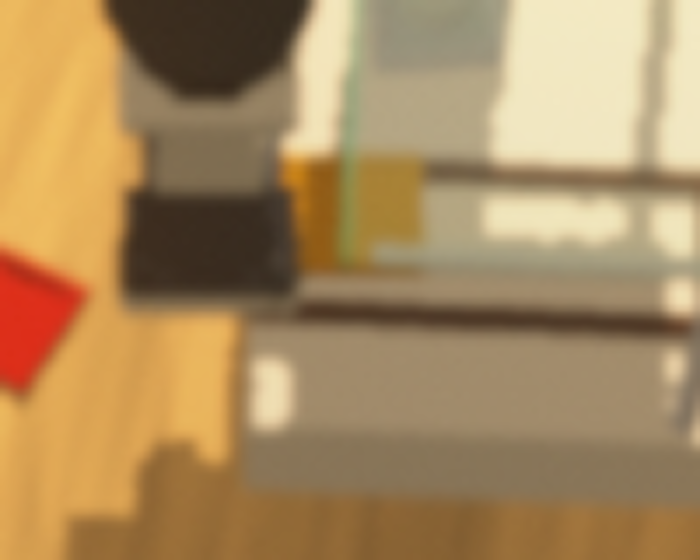

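>>> step_arm(deltas=[[0,0,0,0,-6,-4,-1],[0,0,0,0,-12,-4,-1],[0,0,0,0,-16,-4,-1],[0,0,0,0,-16,-4,-1],[0,0,0,0,-10,-4,-1],[0,0,0,0,0,0,-1]])

```text
time_s: 20.05
tcp_pos: [0.4481, -0.0899, 0.0836]
eef_rot: [-179.8, -0.1, 99.8]
contact_force: [0.3, -0.7, -0.6]
gripper_width: 0.0634
```

```bash
python3 -c "
from st import *
print(s['gripper_width'],p,plan(r,[.4718,-.3330,.085],tool(99.4,0)))"
```

```text
20.05 q [ 13.328   6.49  -34.675  -0.194 -49.01  -93.356] rot [-179.816   -0.136   99.844] F [ 0.344 -0.696 -0.604]
ledge pos mm [-86.585  -3.753  13.565] tilt 0.22817870951831423 zdir ledge [-0.003  0.002 -1.   ] xdir [-0.043  0.999  0.002]
0.0633805021885112 [ 0.448 -0.09   0.084] (array([-243.591,  -18.242,   -1.953]), array([-0.003, -0.002,  0.008]))
```

>>> step_arm(deltas=[[0,0,0.004,-12,-1,0,-1],[0,0,0.004,-24,-2,0,-1],[0,0,0,-30,-2,0,-1],[0,0,0,-30,-2,0,-1],[0,0,0,-30,-2,0,-1],[0,0,0,-30,-2,0,-1],[0,0,0,-30,-2,0,-1],[0,0,0,-26,-2,0,-1],[0,0,0,-18,-2,0,-1],[0,0,0,-8,-1,0,-1]])

```text
time_s: 21.05
tcp_pos: [0.4737, -0.3423, 0.0824]
eef_rot: [-180.0, -0.1, 99.6]
contact_force: [-0.0, -0.6, -1.4]
gripper_width: 0.0635
```

>>> step_arm(deltas=[[0,0,0,0,0,0,-1],[0,0,0,0,0,0,-1]])

```text
time_s: 21.25
tcp_pos: [0.4731, -0.3436, 0.0813]
eef_rot: [-179.9, -0.1, 99.5]
contact_force: [-0.4, -0.1, 0.4]
gripper_width: 0.0638
```

```bash
python3 -c "
from st import *
print(s['gripper_width'],p,plan(r,[.4718,-.3330,.040],tool(99.4,0)))
for n in('wrist','top','scene'):
    im=cv2.cvtColor(r.capture(n),cv2.COLOR_RGB2BGR)
    cv2.imwrite(f'pics/{n}17.png',im)"
```

```text
21.25 q [-16.88   17.992 -19.508  -0.062 -52.641 -63.614] rot [-179.896   -0.107   99.468] F [-0.411 -0.106  0.353]
ledge pos mm [ -94.498 -258.615   11.258] tilt 0.14900453559849555 zdir ledge [-0.002  0.002 -1.   ] xdir [-0.036  0.999  0.002]
0.06378316482531221 [ 0.473 -0.344  0.081] (array([10.624,  0.545, 41.277]), array([-0.002, -0.002,  0.001]))
```

View pics/wrist17.png

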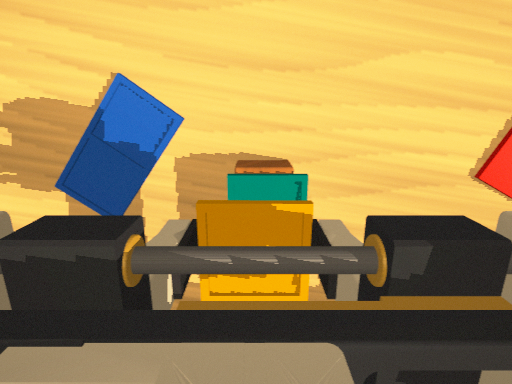

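View pics/top17.png

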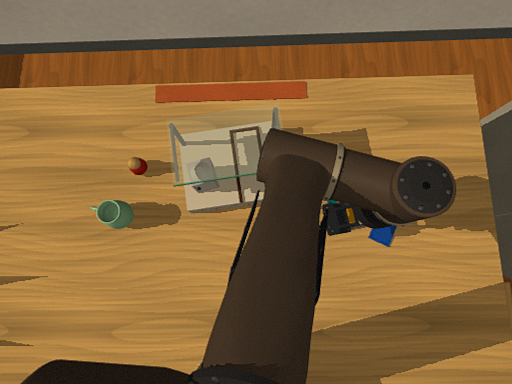

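View pics/scene17.png

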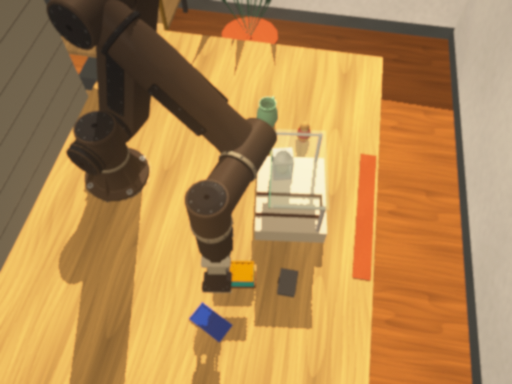

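```bash
cat > rel.py <<'E'
from st import *
def rel(f):
    im=cv2.imread(f); c=info(r,"wrist"); hsv=cv2.cvtColor(im,cv2.COLOR_BGR2HSV)
    out={}
    for n,lo,hi,z in(("teal",(78,120,50),(97,255,255),.041),("must",(15,200,100),(30,255,255),p[2]+.0342)):
        mk=cv2.inRange(hsv,lo,hi); mk[:,:170]=0; mk[:,340:]=0; mk[244:]=0; mk[:120]=0
        ys,xs=np.nonzero(mk); 
        if len(ys)<30: print(n,"none");continue
        y0,y1=ys.min(),ys.max(); print(n,"rows",y0,y1)
        mid=[u for u in range(xs.min()+8,xs.max()-8)]
        top=np.array([[u,ys[xs==u].min()-.5] for u in mid if (xs==u).any()])
        zt=z if n=="teal" else z-.006   # front face bottom edge for mustard
        rows=range(y0+4,min(y1-1,240))
        l=np.array([[xs[ys==v].min()-.5,v] for v in rows]); q=np.array([[xs[ys==v].max()+.5,v] for v in rows])
        for k,a,zz in(("near",top,zt),("L",l,z),("R",q,z)):
            P=((cast(c,a,zz)-p)@R)*1000; fl=cv2.fitLine(P[:,:2].astype(np.float32),cv2.DIST_HUBER,0,.01,.01).ravel()
            print(" ",k,"tool xy at",fl[2:],"slope", (fl[1]/fl[0] if k=="near" else fl[0]/fl[1]))
E
python3 -c "
from rel import *
rel('pics/wrist17.png')"
```

```text
21.4 q [-16.805  17.932 -19.531  -0.06  -52.643 -63.613] rot [-179.926   -0.09    99.545] F [-0.693 -0.416 -0.015]
ledge pos mm [ -94.13  -257.994   11.692] tilt 0.11669946863937958 zdir ledge [-0.001  0.002 -1.   ] xdir [-0.037  0.999  0.002]
teal rows 174 199
  near tool xy at [  4.147 -20.835] slope 0.0013800958
  L tool xy at [-21.125 -10.167] slope -0.02471278
  R tool xy at [41.873 -7.851] slope 0.04586913
must rows 162 243Traceback (most recent call last):
  File "<string>", line 3, in <module>
    rel('pics/wrist17.png')
    ~~~^^^^^^^^^^^^^^^^^^^^
  File "rel.py", line 14, in rel
    l=np.array([[xs[ys==v].min()-.5,v] for v in rows]); q=np.array([[xs[ys==v].max()+.5,v] for v in rows])
                 ~~~~~~~~~~~~~^^
    return umr_minimum(a, axis, None, out, keepdims, initial, where)
ValueError: zero-size array to reduction operation minimum which has no identity
```

```bash
sed -i 's/        ys,xs=np.nonzero(mk); /        cc,lab,stt,_=cv2.connectedComponentsWithStats(mk); mk=(lab==1+stt[1:,4].argmax()).astype(np.uint8)\n        ys,xs=np.nonzero(mk)/' rel.py; python3 -c "
from rel import *
rel('pics/wrist17.png')"
```

```text
21.4 q [-16.805  17.932 -19.531  -0.06  -52.643 -63.613] rot [-179.926   -0.09    99.545] F [-0.693 -0.416 -0.015]
ledge pos mm [ -94.13  -257.994   11.692] tilt 0.11669946863937958 zdir ledge [-0.001  0.002 -1.   ] xdir [-0.037  0.999  0.002]
teal rows 174 199
  near tool xy at [  4.147 -20.835] slope 0.0013800958
  L tool xy at [-21.125 -10.167] slope -0.02471278
  R tool xy at [41.873 -7.851] slope 0.04586913
must rows 200 243
  near tool xy at [ -8.783 -21.243] slope 0.017048547
  L tool xy at [-31.961 -12.409] slope -0.015593557
  R tool xy at [ 32.008 -11.764] slope 0.012097905
```

>>> step_arm(deltas=[[0,0,0,3,0,6,-1],[0,0,0,4,0,10,-1],[0,0,0,3.4,0,12,-1],[0,0,0,0,0,12,-1],[0,0,0,0,0,8,-1],[0,0,0,0,0,0,-1],[0,0,0,0,0,0,-1]])

```text
time_s: 22.1
tcp_pos: [0.4712, -0.329, 0.0289]
eef_rot: [-179.9, -0.1, 99.8]
contact_force: [-0.2, 0.1, 0.3]
gripper_width: 0.0631
```

```bash
python3 -c "
from rel import *
print(s['gripper_width'],p,plan(r,[.4718,-.3330,.0128],tool(99.4,0)))
im=cv2.cvtColor(r.capture('wrist'),cv2.COLOR_RGB2BGR)
cv2.imwrite(f'pics/w18.png',im)
rel('pics/w18.png')"
```

```text
22.1 q [-15.477  20.714 -23.8    -0.092 -45.657 -64.705] rot [-179.873   -0.133   99.752] F [-0.165  0.063  0.273]
ledge pos mm [ -94.472 -243.876  -41.074] tilt 0.18366659933860402 zdir ledge [-0.002  0.002 -1.   ] xdir [-0.041  0.999  0.002]
0.06305909688263452 [ 0.471 -0.329  0.029] (array([-4.065, -0.073, 16.116]), array([-0.002, -0.002,  0.006]))
teal rows 191 199
  near tool xy at [ -3.291 -22.2  ] slope 0.0019531508
  L tool xy at [-35.45  -18.735] slope -0.05246637
  R tool xy at [ 27.49  -18.609] slope 0.038371738
must rows 200 243
  near tool xy at [  2.73  -21.204] slope 0.016381755
  L tool xy at [-31.876 -10.756] slope -0.009293899
  R tool xy at [32.109 -8.458] slope 0.002079923
```

View pics/w18.png

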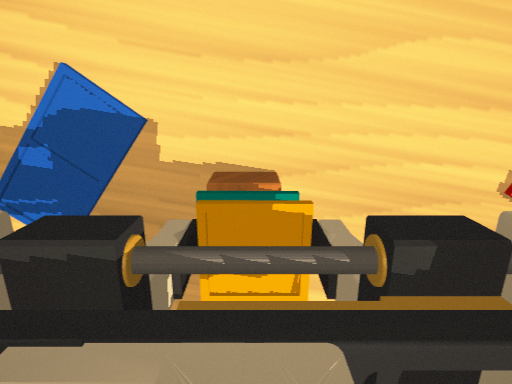

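>>> step_arm(deltas=[[0,0,0.004,-3.2,-0.3,2,-1],[0,0,0,0,0,2,-1],[0,0,0,0,0,0,-1],[0,0,0,0,0,0,-1]])

```text
time_s: 22.55
tcp_pos: [0.4723, -0.3333, 0.0257]
eef_rot: [-180.0, -0.1, 99.5]
contact_force: [0.3, 0.1, -0.4]
gripper_width: 0.0634
```

```bash
python3 -c "
from rel import *
print(s['gripper_width'],p,plan(r,[.4718,-.3330,.0128],tool(99.4,0)))
im=cv2.cvtColor(r.capture('wrist'),cv2.COLOR_RGB2BGR)
cv2.imwrite(f'pics/w19.png',im)
rel('pics/w19.png')
cv2.imwrite('pics/z19.png',cv2.resize(im[180:250,180:330],None,fx=5,fy=5,interpolation=cv2.INTER_NEAREST))"
```

```text
22.55 q [-15.878  21.144 -23.657  -0.081 -45.245 -64.606] rot [-179.983   -0.072   99.459] F [ 0.294  0.11  -0.39 ]
ledge pos mm [ -93.993 -248.275  -44.308] tilt 0.07357518326458941 zdir ledge [-0.     0.001 -1.   ] xdir [-0.036  0.999  0.001]
0.06339644316441016 [ 0.472 -0.333  0.026] (array([ 0.369, -0.405, 12.892]), array([-0.   , -0.001,  0.001]))
teal rows 192 199
  near tool xy at [  0.031 -22.408] slope 0.0013458224
  L tool xy at [-31.174 -19.296] slope -0.04699092
  R tool xy at [ 31.848 -19.209] slope 0.046092883
must rows 200 243
  near tool xy at [  2.738 -21.119] slope 0.015736979
  L tool xy at [-31.878 -12.082] slope -0.015136163
  R tool xy at [ 32.055 -11.777] slope 0.012355913
```

View pics/z19.png

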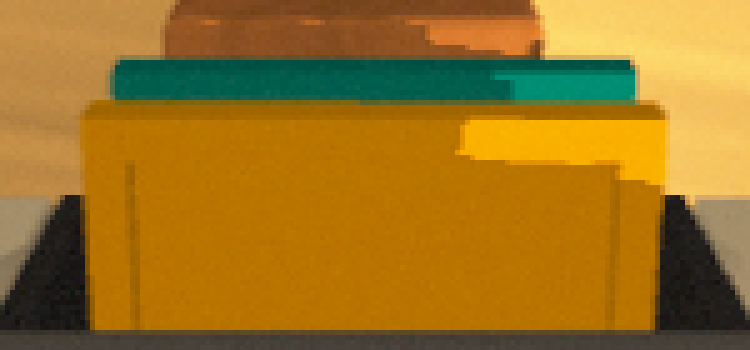

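>>> step_arm(deltas=[[0,0,0,0.3,0.4,4,-1],[0,0,0,0,0,4,-1],[0,0,0,0,0,0,-1]])

```text
time_s: 22.9
tcp_pos: [0.4728, -0.3329, 0.0174]
eef_rot: [180.0, -0.1, 99.5]
contact_force: [-0.4, 0.5, -0.5]
gripper_width: 0.0634
```

```bash
python3 -c "
from rel import *
print(s['gripper_width'],p,plan(r,[.4722,-.3329,.0128],tool(99.4,0)))"
```

```text
22.9 q [-15.822  21.753 -24.097  -0.089 -44.154 -64.655] rot [179.977  -0.058  99.46 ] F [-0.373  0.484 -0.455]
ledge pos mm [ -93.415 -247.905  -52.626] tilt 0.0621719925379875 zdir ledge [ 0.     0.001 -1.   ] xdir [-0.036  0.999  0.001]
0.06335632300461815 [ 0.473 -0.333  0.017] (array([ 0.065, -0.59 ,  4.574]), array([ 0.   , -0.001,  0.001]))
```

>>> step_arm(deltas=[[0,0,0,0,-0.3,1.3,-1],[0,0,0,0,0,1,-1],[0,0,0,0,0,0,-1]])

```text
time_s: 23.2
tcp_pos: [0.4723, -0.3328, 0.0146]
eef_rot: [-180.0, -0.1, 99.5]
contact_force: [0.5, -0.8, -0.3]
gripper_width: 0.0636
```

>>> step_arm(deltas=[[0,0,0,0,0,0.7,-1],[0,0,0,0,0,0,-1]])

```text
time_s: 23.4
tcp_pos: [0.4724, -0.3328, 0.0139]
eef_rot: [-180.0, -0.1, 99.5]
contact_force: [0.7, 0.5, -0.0]
gripper_width: 0.0637
```

```bash
python3 -c "
from rel import *
print(s['gripper_width'],p,plan(r,[.4722,-.3329,.0128],tool(99.4,0)))"
```

```text
23.4 q [-15.824  22.    -24.298  -0.085 -43.732 -64.638] rot [-179.997   -0.066   99.477] F [ 0.738  0.539 -0.021]
ledge pos mm [ -93.795 -247.791  -56.102] tilt 0.0660690452663835 zdir ledge [-0.     0.001 -1.   ] xdir [-0.036  0.999  0.001]
0.06369187737377817 [ 0.472 -0.333  0.014] (array([-0.06 , -0.213,  1.098]), array([-0.   , -0.001,  0.001]))
```

Creep on until contact.

>>> step_arm(deltas=[[0,0,0,0,0,0.5,-1],[0,0,0,0,0,0,-1]])

```text
time_s: 23.6
tcp_pos: [0.4725, -0.3329, 0.0135]
eef_rot: [180.0, -0.1, 99.5]
contact_force: [-0.1, -0.3, -1.3]
gripper_width: 0.0634
```

>>> step_arm(deltas=[[0,0,0,0,0,0.4,-1],[0,0,0,0,0,0,-1]])

```text
time_s: 23.8
tcp_pos: [0.4726, -0.3329, 0.0131]
eef_rot: [180.0, -0.1, 99.5]
contact_force: [-0.5, -0.6, -0.4]
gripper_width: 0.063
```

```bash
python3 -c "
from rel import *
im=cv2.cvtColor(r.capture('wrist'),cv2.COLOR_RGB2BGR)
cv2.imwrite('pics/z20.png',cv2.resize(im[180:250,180:330],None,fx=5,fy=5,interpolation=cv2.INTER_NEAREST))"
```

```text
23.8 q [-15.823  22.06  -24.336  -0.084 -43.611 -64.642] rot [179.982  -0.055  99.475] F [-0.499 -0.569 -0.359]
ledge pos mm [ -93.627 -247.861  -56.883] tilt 0.058348109846051016 zdir ledge [ 0.     0.001 -1.   ] xdir [-0.036  0.999  0.001]
```

View pics/z20.png

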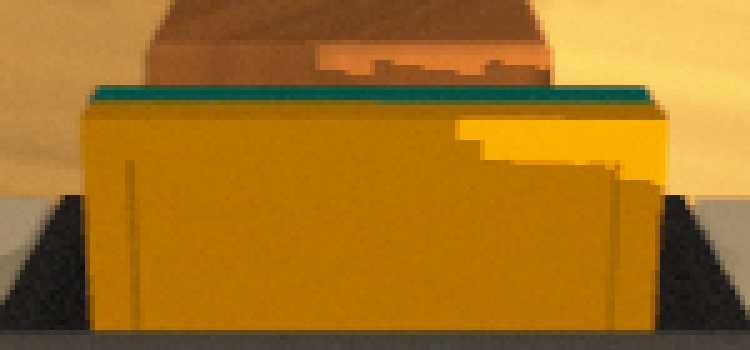

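>>> step_arm(deltas=[[0,0,0,0,0,0.4,-1],[0,0,0,0,0,0,-1]])

```text
time_s: 24.05
tcp_pos: [0.4726, -0.3329, 0.0128]
eef_rot: [180.0, -0.0, 99.5]
contact_force: [0.2, 0.1, -1.0]
gripper_width: 0.0636
```

>>> step_arm(deltas=[[0,0,0,0,0,0.4,-1],[0,0,0,0,0,0,-1]])

```text
time_s: 24.25
tcp_pos: [0.4727, -0.333, 0.0128]
eef_rot: [180.0, -0.0, 99.5]
contact_force: [-0.7, 0.4, -0.3]
gripper_width: 0.0635
```

>>> step_arm(deltas=[[0,0,0,0,0,0.4,-1],[0,0,0,0,0,0,-1]])

```text
time_s: 24.45
tcp_pos: [0.4728, -0.333, 0.0128]
eef_rot: [180.0, -0.0, 99.5]
contact_force: [-0.6, 0.6, -0.2]
gripper_width: 0.0637
```

>>> step_arm(deltas=[[0,0,0,0,-0.3,0.8,-1],[0,0,0,0,0,0,-1]])

```text
time_s: 24.65
tcp_pos: [0.4729, -0.333, 0.0128]
eef_rot: [179.9, -0.0, 99.5]
contact_force: [-0.2, -0.1, -0.2]
gripper_width: 0.0636
```

```bash
python3 -c "
from rel import *
print(p)
im=cv2.cvtColor(r.capture('wrist'),cv2.COLOR_RGB2BGR)
cv2.imwrite('pics/z21.png',cv2.resize(im[180:250,180:330],None,fx=5,fy=5,interpolation=cv2.INTER_NEAREST))"
```

```text
24.65 q [-15.818  22.059 -24.395  -0.062 -43.458 -64.627] rot [179.903  -0.001  99.51 ] F [-0.183 -0.067 -0.179]
ledge pos mm [ -93.299 -248.071  -57.152] tilt 0.09724852872602298 zdir ledge [ 0.002  0.    -1.   ] xdir [-0.037  0.999  0.   ]
[ 0.473 -0.333  0.013]
```

View pics/z21.png

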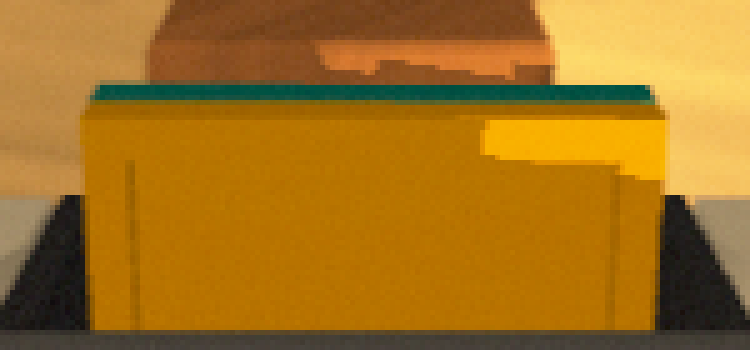

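>>> step_arm(deltas=[[0,0,0,0,0,0,0.5],[0,0,0,0,0,0,0.55],[0,0,0,0,0,0,0.65],[0,0,0,0,0,0,0.8],[0,0,0,0,0,0,0.8]])

```text
time_s: 25.2
tcp_pos: [0.4729, -0.3331, 0.012]
eef_rot: [179.9, -0.0, 99.5]
contact_force: [0.6, -0.2, -0.8]
gripper_width: 0.0782
```

```bash
python3 -c "
from rel import *
print(p,s['gripper_width'])
im=cv2.cvtColor(r.capture('wrist'),cv2.COLOR_RGB2BGR)
cv2.imwrite('pics/z22.png',cv2.resize(im[180:250,180:330],None,fx=5,fy=5,interpolation=cv2.INTER_NEAREST))"
```

```text
25.2 q [-15.829  22.138 -24.415  -0.063 -43.381 -64.625] rot [179.922  -0.011  99.5  ] F [ 0.605 -0.22  -0.794]
ledge pos mm [ -93.341 -248.16   -58.017] tilt 0.0788000455655059 zdir ledge [ 0.001  0.    -1.   ] xdir [-0.037  0.999  0.   ]
[ 0.473 -0.333  0.012] 0.07817203255459236
```

View pics/z22.png

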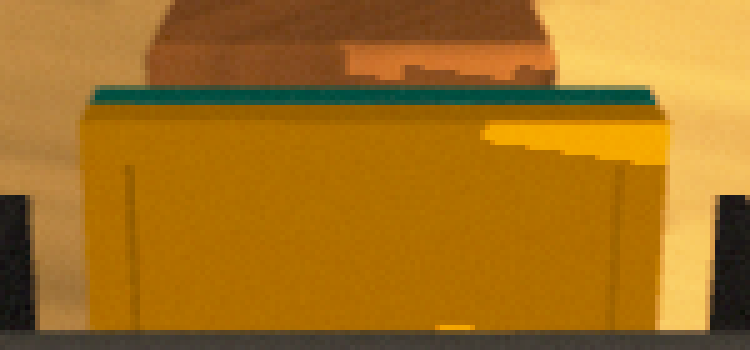

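Released; the coaster stayed put and the arm settled 0.8 mm, so contact had been real. Retreat straight up, then view from above.

>>> step_arm(deltas=[[0,0,0,0,0,-3,0.9],[0,0,0,0,0,-8,0.9],[0,0,0,0,0,-20,0.9],[0,0,0,0,0,-30,0.9],[0,0,0,0,0,-40,0.9],[0,0,0,0,20,-40,0.9],[0,0,0,0,20,-40,0.9],[0,0,0,0,10,-20,0.9],[0,0,0,0,0,0,0.9]])

```text
time_s: 26.15
tcp_pos: [0.5218, -0.3249, 0.2258]
eef_rot: [179.9, 0.0, 99.4]
contact_force: [-0.9, 0.2, 0.1]
gripper_width: 0.0829
```

```bash
python3 - <<'E'
from st import *
c=info(r,"wrist")
im=cv2.cvtColor(r.capture('wrist'),cv2.COLOR_RGB2BGR); cv2.imwrite('pics/w23.png',im)
cv2.imwrite('pics/s23.png',cv2.cvtColor(r.capture('scene'),cv2.COLOR_RGB2BGR))
hsv=cv2.cvtColor(im,cv2.COLOR_BGR2HSV)
mk=cv2.inRange(hsv,(18,200,100),(28,255,255)); mk[215:]=0
n,lab,st_,_=cv2.connectedComponentsWithStats(mk); k=1+st_[1:,4].argmax(); print(st_[k])
P=cast(c,np.argwhere(lab==k)[:,::-1],.047)[:,:2].astype(np.float32); R_=cv2.minAreaRect(P); print(R_); print(cv2.boxPoints(R_))
E
```

```text
26.15 q [-13.739  13.906  -4.921  -0.014 -71.082 -66.809] rot [179.911   0.024  99.447] F [-0.915  0.184  0.108]
ledge pos mm [ -43.823 -246.331  155.77 ] tilt 0.09187346106142949 zdir ledge [ 0.002 -0.    -1.   ] xdir [-0.036  0.999 -0.   ]
[ 227  107   55   96 4989]
((0.5110058784484863, -0.3268187344074249), (0.11894134432077408, 0.064854197204113), 9.381561279296875)
[[ 0.447 -0.305]
 [ 0.458 -0.369]
 [ 0.575 -0.349]
 [ 0.564 -0.285]]
```

View pics/w23.png

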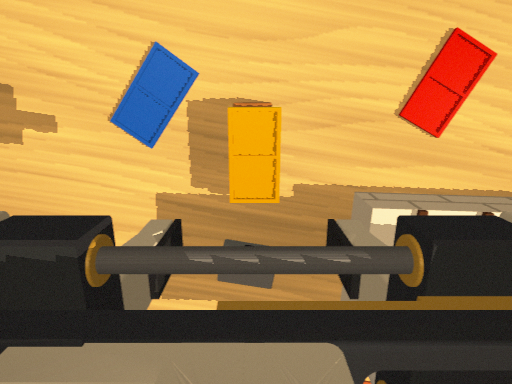

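View pics/s23.png

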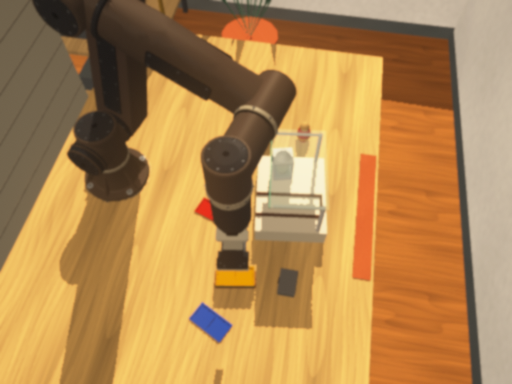

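```bash
python3 - <<'E'
from plant import r
import cv2,numpy as np
im=cv2.cvtColor(r.capture('top'),cv2.COLOR_RGB2BGR); a=cv2.imread("pics/top0.png")
for n,(x0,y0,x1,y1) in dict(jug=(85,190,140,235),doll=(122,150,152,180),lantern=(180,150,222,198),clip=(308,140,350,172)).items():
    print(n,np.abs(im[y0:y1,x0:x1].astype(int)-a[y0:y1,x0:x1]).mean().round(1))
cv2.imwrite("pics/top24.png",im[90:260,60:400]); 
E
```

```text
jug 31.3
doll 30.3
lantern 39.7
clip 19.9
```

View pics/top24.png

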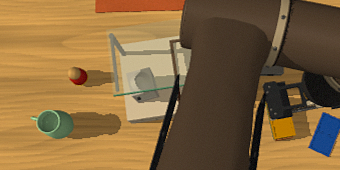

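```bash
python3 -c "
from plant import r
print(r.close_job(), r.get_state()['time_s'])"
```

```text
the job is handed in; nothing more can be done
the job is handed in; nothing more can be done
```

The mustard coaster is lying flat on the teal coaster and squared up with it. I handed the job in after about 26 s, with the gripper open and clear of everything.

**What I did:** I reached in under the glass and pulled the coaster out in two pulls, first in the near well and then behind the cross rib. Its near end hung about 39 mm over the edge, with its centre about 21 mm behind it. I gripped it by its sides, carried it over level, lowered it until it stopped at the expected height, released it and backed off straight up.

**Last checks:** From above, the mustard coaster measured centre (0.5110, -0.3268) m, turned 9.4°. The teal coaster had measured (0.5107, -0.3268) m and 9.4° before placing. By eye, the jug, doll and lantern (top view) and the clip box (scene view) are where they started.

**What failed or disagreed:**
- **Joint 3 limit:** at 2.2 s, while tilting the gripper in front of the ledge, joint 3 read -58.32° against its -58.28° limit. The force reading was about 120 N (components -45.8, -11.3 and -110.1 N), right at the limit. I backed off at once, but this could count as a range or wrist-force failure.
- **Fingertips short of the TCP:** the real fingertips sit about 28 mm short of the reported TCP. Both the camera and touch showed this, and I corrected for it.
- **No force at touchdown:** the force reading showed nothing when the coaster touched the teal one. I judged contact from the arm stopping at the expected height and settling 0.8 mm on release.
- **Picture comparison unusable:** the automatic before-and-after comparison of the four objects was spoiled by a brightness change, so I checked them by eye only.

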